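# Open the ink-pad tin with a palette knife and hold the stamp over the pad

### The job

Get the stamp ready for inking: use the palette knife to lever up the tin's lid and swing it back past upright so that it stays open, without the gripper touching the tin, then lay the knife back down on the desk clear of the tin. Next pick up the stamp, carry it clear of the pencil block, and finish while still holding it level and still, about a centimetre above the ink pad, centred on it and with its long side along the pad's long side; the stamp must never touch the pad or tin. Leave the jar, the dish and the roll of tape where they are.

Things in the scene. Friction and masses are not known exactly. Their poses are not given: they have to be found in the camera images.
- tin: Flat steel ink-pad tin, fixed to the desk. Origin: centre of its underside. Own x points from front to hinge, y along its long side, z up. Outside 85 (x) by 115 (y) by 34 mm high without lid, walls 3 mm. A grey felt pad fills it, 77 (x) by 107 (y) mm, top 30 mm above the desk. Its front (the lid's lip) faces the robot's right (world -y, within 20 degrees); the lid swings up and away to the left.
- lid (a joint): Angle of the tin's lid in rad: 0 shut (the start), 1.57 upright, stop at 2.0 leaning back. The lid is a flat steel sheet 97 (hinge to front edge) by 119 by 3 mm, 80 g, lying on the rim; its front edge sticks out 12 mm beyond the tin's front wall along the whole front, with nothing under that lip down to the desk. The hinge is slightly stiff (0.06 N m, about 1 N at the lip): the lid stays at whatever angle it is left.
- lip (a point): Middle of the lid's front edge, on its underside; 34 mm above the desk when shut. Moves with the lid.
- hinge (a point): Middle of the lid's hinge line, 34 mm above the desk, above the tin's back wall (42.5 mm along the tin's own x from its centre). The hinge line runs along the tin's own y; axes as the tin's.
- pad (a point): Centre of the ink pad's top face, 30 mm above the desk; axes as the tin's (y along the pad's long side).
- knife: Palette knife lying on the desk, 70 g: dark wooden handle 100 long, 18 wide, 22 mm high, and a straight rigid thin steel blade 90 long, 18 wide, 2 mm thick, level, its middle 9 mm above the handle's underside. Origin: centre of the handle's underside. Own x points along the knife to the blade's tip, z up; the blade runs from x = 50 to x = 140 mm. Balance point about 7 mm ahead of the origin.
- knife_tip (a point): Middle of the blade's tip, 140 mm along the knife's x from its origin and 9 mm above the handle's underside.
- stamp: Wooden hand stamp standing on the desk on its rubber face, about 150 g (varies): base 70 (own x) by 45 (own y) mm, 21 mm high (lowest 3 mm the rubber, 66 by 41), with an upright grip 24 (x) by 36 (y) mm in its middle, from 21 to 71 mm above the face. Origin: centre of the rubber face (its underside). z up.
- block: Plywood pencil block fixed to the desk between the stamp and the tin (place and heading vary): 180 (own x) by 40 (own y) by 60 mm high, short pencils stand up out of it to 100 mm above the desk. Origin: centre of its underside.
- jar: Bystander: closed glass jar, 56 mm across, 75 mm high. Origin: centre of its underside.
- dish: Bystander: small white bowl, 70 mm across, 30 mm high. Origin: centre of its underside.
- tape: Bystander: cardboard-brown roll of tape lying flat, 70 mm across, 20 mm high. Origin: centre of its underside.
There are look-alikes about, which are no part of the job. What is shaped like the knife but turquoise is not meant.

How it is judged (in metres and radians):
On the way, in this order (a step that is already met when the one before it is completed fails the run):
1. the lid is swung back past upright with the knife (value of joint lid above 1.6 rad), for 0.2 s.
2. the knife lies on the desk, let go, clear of the tin (height (world z) of knife below 0.03 m and contact force between the fingers and knife below 0.1 N and contact force between knife and tin below 0.1 N and linear speed of knife below 0.03 m/s), for 0.2 s.
3. the stamp is lifted off the desk (height (world z) of stamp above 0.03 m and contact force between the fingers and stamp above 0.5 N), for 0.1 s.
At the end, for the whole second after the job is handed in: Lid beyond 1.6 rad; knife on the desk (origin under 30 mm), not held, off the tin; stamp held still (under 20 mm/s), touching neither tin nor knife, face 3 to 18 mm above the pad, within 10 mm of its centre sideways, long sides parallel within 0.14 rad, tilt under 0.10 rad (value of joint lid above 1.6 rad and horizontal distance between stamp and pad below 0.01 m and z of stamp in the frame of pad between 0.003 and 0.018 m and angle between the x axis of stamp and the y axis of pad, either way round below 0.14 rad and angle between stamp's own z axis and vertical below 0.1 rad and linear speed of stamp below 0.02 m/s and contact force between the fingers and stamp above 0.5 N and contact force between stamp and tin below 0.05 N and contact force between stamp and knife below 0.05 N and height (world z) of knife below 0.03 m and contact force between the fingers and knife below 0.1 N and contact force between knife and tin below 0.1 N); the arm keeps its last pose, push and grip.
It fails at once if the gripper or arm touches the tin or its lid (contact force between any of the fingers, the arm and tin above 1 N).
It fails at once if the stamp touches the pad or tin (contact force between stamp and tin above 0.3 N).
It fails at once if the stamp bumps the pencil block (contact force between stamp and block above 1 N).
It fails at once if a bystander is pushed more than 30 mm or tipped (distance of any of jar, dish, tape from where it was at the start of the episode above 0.03 m or angle between any of jar, dish, tape's own z axis and vertical above 0.4 rad).
It also fails if it takes over 64 s, if anything falls off the work surface, if the arm or the gripper's body presses on something with over 40 N, if the wrist force passes 120 N, or if a joint passes its speed limit or range.

### The arm

A 7-joint arm with a two-finger parallel gripper is mounted at the origin on the work surface. World frame = base frame: x ahead of the robot, y to its left, z up, the work surface at z = 0. Lengths are in m, angles in degrees, forces in N, time in s.
With the tool pointing down it reaches from about 0.35 to 0.9 m from the base axis. Payload 19.9 kg.
Tool frame: the origin (TCP) lies on the centre line of the jaws, within the pads' length; the fingertips stand 19 mm ahead of it and the grasp point (between the pads) is the TCP (ctrl.tip_reach is the distance from the TCP to the fingertips, in m); z points along the fingers, y is the direction in which the jaws open and shut (so a half turn about z gives the same grasp; the last joint's range is limited). The gripper opens to 94 mm and grips with 3 to 60 N. Pads are 16 mm wide; open, the fingers measure 119 mm over their backs; the gripper's body (75 mm by 177 mm) begins 78 mm behind the grasp point.
Start: joints at [-78.524, 23.915, -0.59, 92.452, 0.269, 63.638, -3.037], TCP at [0.15, 0.607, 0.224] pointing down, gripper open.
Joint ranges: [-161.28, 161.28], [-22.2, 115.67], [-73.04, 71.86], [3.21, 147.25], [-68.34, 248.33], [10.77, 114.83], [-161.83, 161.83]. Speed limits (degrees/s): [108.29, 108.29, 136.94, 136.94, 172.46, 172.46, 172.46].

### API

Orientations are given as a 3x3 rotation matrix whose columns are the frame's x, y, z axes.
In Python, from bench import ctrl, grab_frame, ticket gives the robot as it stands.
- The arm moves only by the tool carry_out, never from a script. Its argument "targets" is a list of rows, each a list of 7 numbers: the shift along the tool's x, y, z as a fraction of full scale, then the turn, a rotation vector about the tool's x, y, z as a fraction of full scale, then the opening, from 0 (shut) to 1 (fully open). In form: [[x, y, z, wx, wy, wz, fingers], ...]. A call has 1 to 5 rows; each row shifts and turns the pose as measured when the row begins, along the tool's axes as they then stand; what a row does not reach is not made up. Full scale, the value 1, is 400 mm for a shift and pi/2 rad for a turn. A row lasts 1/10 s, in which the tool goes at most 50 mm and 8.59 degrees, less where a joint would pass 70% of its speed; a pose out of reach is approached as far as the arm can. A call with a number of a shift or a turn outside -1 to 1 is refused whole. A call with a gripper value outside its range is refused whole. The fingers move at their own pace and stop on an object; "grip_force" is the grip in N (left out, the last holds). Time passes only in rows, so rows that do not move let the fingers close. It gives the time, the measured TCP pose, the force and the opening at its end, in the units of the state.
- ctrl.get_state(): the state, without advancing time (a new reading comes with each control period).
- grab_frame(name): name is "scene" or "side" or "wrist"; returns a dict with "frame" (420x560x3 uint8, red, green, blue), "mtx" (3x3 intrinsics, pixels), "pose" (4x4, takes a point from camera to world coordinates). Camera axes: x right, y down, z forward; pixel columns grow to the right and rows downward; lengths in m; the calibration is good to about 2 mm. A picture is of the moment at which its call begins. There is no depth.
- ticket.finish_job(): hands the job in, once; it reports no verdict.
The state is a dict: "time": time; "joint_positions": joint angles; "joint_vel": joint speeds; "joint_efforts": joint torques, N m; "tcp_pos": TCP position; "tcp_rot": TCP orientation; "force": force on the tool from outside, world axes, zero at the start; "torque": the same for the moment, N m; "width": finger opening in m.
Only numpy, scipy, OpenCV 4.12 (cv2) and the standard library are available. Lean on these libraries where they do the work, as an engineer would, in place of code of your own. Each camera call takes 0.05 s, during which the arm holds its last target.

## Working session

There is one attempt and no reset: what is moved stays moved. The work goes in short steps, Python scripts to look and compute and a tool call to move; the robot and the scene stay as the last step left them, time stands still between calls to the robot, and variables do not carry over. Pictures are saved under pics/ and viewed, and the job is handed in when it is done.

Besides the shell and the picture viewer there is one more tool, called after "Emit:" as name([rows], argument=value, ...), one row to a line, values as JSON. carry_out: Moves the arm, as the interface text tells. Shift numbers are shares of 400 mm and turn numbers shares of pi/2 rad, none past 1 either way. Its arguments: {"type":"object","properties":{"targets":{"type":"array","items":{"type":"array","items":{"type":"number"}}},"grip_force":{"type":"number"}},"required":["targets"]}

```bash
ls; mkdir -p pics; python3 - <<'E'
from bench import ctrl, grab_frame, ticket
import cv2
print(ctrl.get_state())
for n in ["scene","side","wrist"]:
    f=grab_frame(n); cv2.imwrite(f"pics/{n}0.png",f["frame"][:,:,::-1]); print(n,f["mtx"].round(1).tolist(),f["pose"].round(4).tolist())
E
```

```text
pics
{'time': 0.0, 'joint_positions': array([-78.5236526 ,  23.94866362,  -0.59107553,  92.48548145,
         0.27174647,  63.63816241,  -3.03558593]), 'joint_vel': array([ 0.0250678 , -0.00857808, -0.02391649,  0.01211572, -0.00958605,
        0.09301948, -0.03074044]), 'joint_efforts': array([ 2.11612005e-04, -8.51247954e+01,  6.38720356e-01, -4.26005709e+01,
       -4.87934053e-02,  1.85849651e-02,  7.79802122e-05]), 'tcp_pos': array([0.14958635, 0.60646764, 0.22381874]), 'tcp_rot': array([[-9.70922524e-01,  2.39393864e-01, -1.73779824e-04],
       [ 2.39393894e-01,  9.70921757e-01, -1.22709329e-03],
       [-1.25031993e-04, -1.23301434e-03, -9.99999232e-01]]), 'force': array([ 0.0334336 ,  0.11138621, -0.39999047]), 'torque': array([-0.01294733, -0.01097963,  0.00939867]), 'width': 0.09401034460949055}
scene [[435.1, 0.0, 274.4], [0.0, 435.1, 207.1], [0.0, 0.0, 1.0]] [[-0.6323, 0.5089, -0.5842, 1.0393], [0.7747, 0.4044, -0.4862, 0.381], [-0.0112, -0.7599, -0.6499, 0.5742], [0.0, 0.0, 0.0, 1.0]]
side [[428.7, 0.0, 278.8], [0.0, 428.7, 204.6], [0.0, 0.0, 1.0]] [[0.734, -0.4144, 0.5381, 0.0424], [-0.6791, -0.4381, 0.589, -0.5817], [-0.0083, -0.7977, -0.603, 0.6491], [0.0, 0.0, 0.0, 1.0]]
wrist [[289.6, 0.0, 282.9], [0.0, 289.6, 213.2], [0.0, 0.0, 1.0]] [[0.2385, 0.9355, 0.2609, 0.075], [0.9711, -0.229, -0.0664, 0.6261], [-0.0024, 0.2692, -0.9631, 0.3843], [0.0, 0.0, 0.0, 1.0]]
```

View pics/scene0.png

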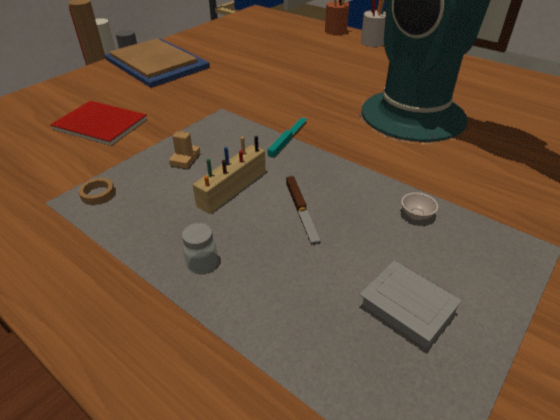

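View pics/side0.png

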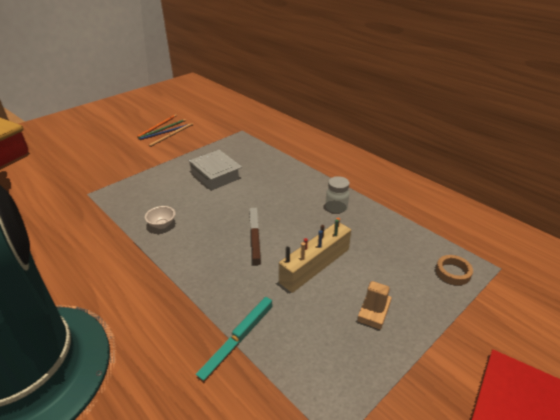

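View pics/wrist0.png

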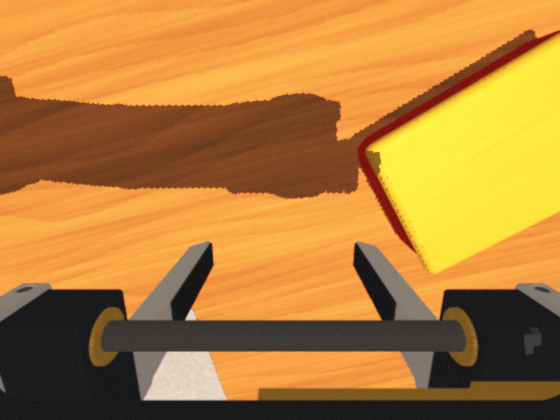

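The scene picture shows the brown knife around (300,210), the tin at (410,303), the block at (232,180), the stamp at (185,150), the jar at (200,248), the dish at (419,209) and the tape at (97,190). I'll zoom in next to get more precise pixels.

```bash
cat > h.py <<'E'
import cv2,numpy as np
def crop(src,x0,y0,x1,y1,s,out):
    im=cv2.imread(src)[y0:y1,x0:x1]; im=cv2.resize(im,None,fx=s,fy=s,interpolation=cv2.INTER_CUBIC)
    st=10
    for x in range((x0+st-1)//st*st,x1,st):
        X=int((x-x0+.5)*s); cv2.line(im,(X,0),(X,6 if x%50 else 14),(0,255,255),1)
        if x%20==0: cv2.putText(im,str(x),(X-10,24),0,.38,(0,255,255),1)
    for y in range((y0+st-1)//st*st,y1,st):
        Y=int((y-y0+.5)*s); cv2.line(im,(0,Y),(6,Y),(0,255,255),1)
        if y%20==0: cv2.putText(im,str(y),(8,Y+4),0,.38,(0,255,255),1)
    cv2.imwrite(out,im)
E
python3 - <<'E'
from h import crop
crop("pics/scene0.png",350,250,470,350,6.5,"pics/c_tin_s.png")
crop("pics/side0.png",180,140,250,195,10,"pics/c_tin_d.png")
crop("pics/scene0.png",270,165,340,250,7,"pics/c_kn_s.png")
crop("pics/side0.png",230,195,280,270,7.5,"pics/c_kn_d.png")
crop("pics/scene0.png",150,115,290,220,5.5,"pics/c_st_s.png")
crop("pics/side0.png",270,210,400,330,5,"pics/c_st_d.png")
E
```

```text
(no output)
```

View pics/c_tin_s.png

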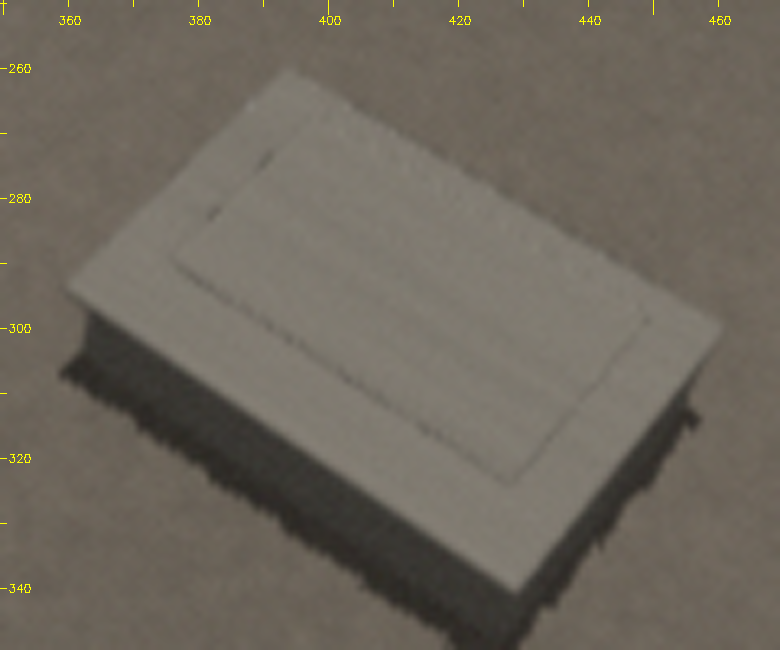

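View pics/c_tin_d.png

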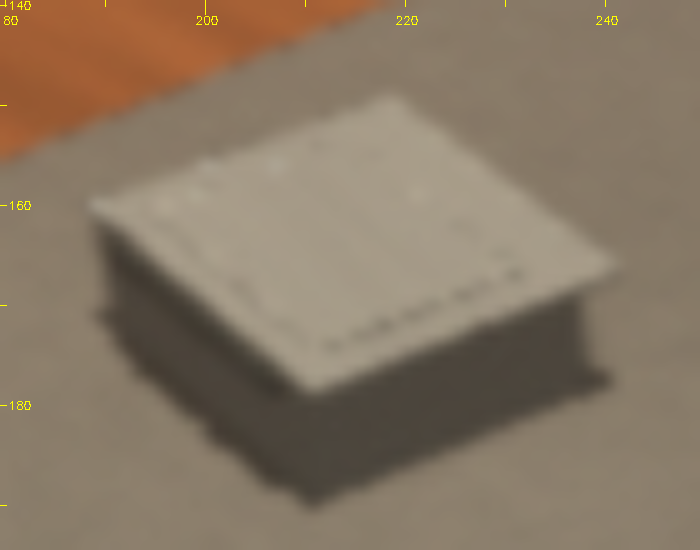

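View pics/c_kn_s.png

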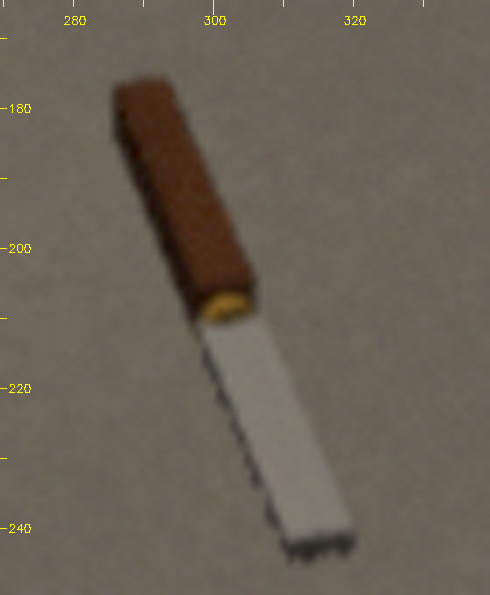

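View pics/c_kn_d.png

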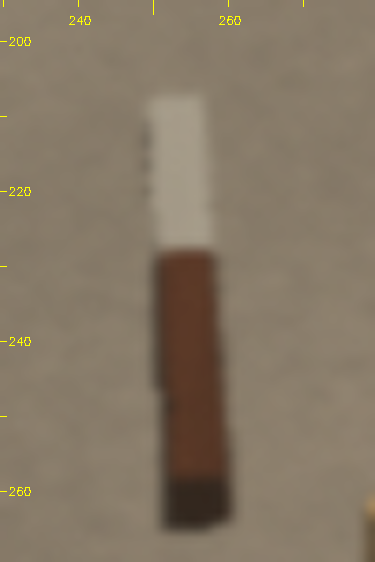

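View pics/c_st_s.png

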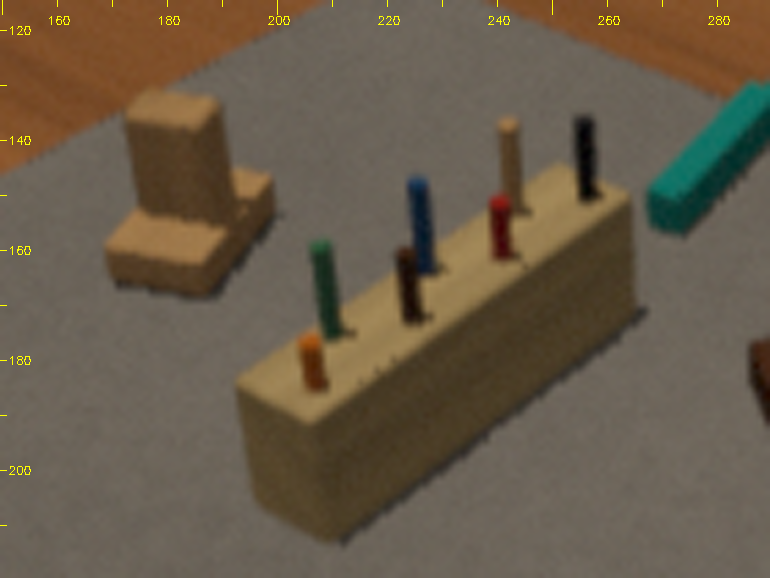

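View pics/c_st_d.png

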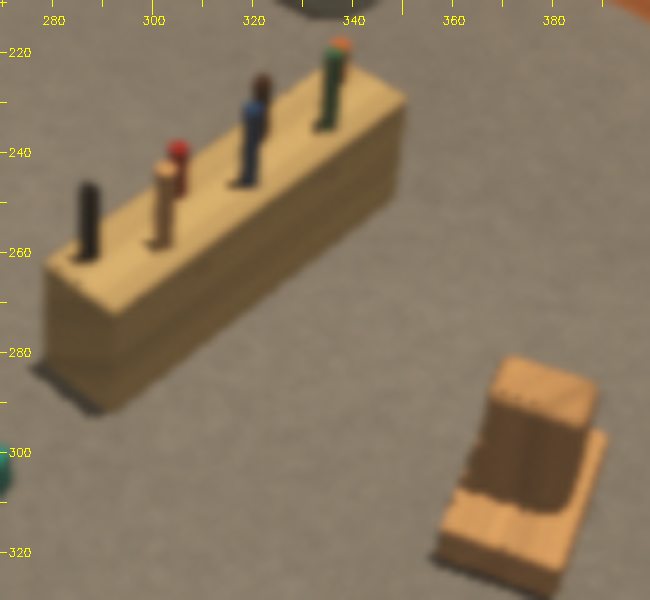

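```bash
cat > fit.py <<'E'
import numpy as np
from scipy.optimize import least_squares
from bench import grab_frame
C={n:(lambda f:(f["mtx"],np.linalg.inv(f["pose"])))(grab_frame(n)) for n in ["scene","side"]}
def proj(n,P):
    K,T=C[n]; p=np.atleast_2d(P)@T[:3,:3].T+T[:3,3]; q=p@K.T; return q[:,:2]/q[:,2:]
def fit(obs,init,z0=0):
    def r(v):
        c,s=np.cos(v[2]),np.sin(v[2]); out=[]
        for n,p,px in obs:
            P=[v[0]+c*p[0]-s*p[1],v[1]+s*p[0]+c*p[1],p[2]+z0]; out.append(proj(n,P)[0]-px)
        return np.concatenate(out)
    best=None
    for y in np.arange(0,2*np.pi,np.pi/4):
        s=least_squares(r,[init[0],init[1],y])
        if best is None or s.cost<best.cost: best=s
    v=best.x; return v[:2].round(4),round(np.degrees((v[2]+np.pi)%(2*np.pi)-np.pi),2),np.abs(best.fun).max().round(2),best.fun.reshape(-1,2).round(1).tolist()
E
cat > f1.py <<'E'
from fit import *
a,b='scene','side'
z=.037
tin=[(a,(-.0545,.0595,z),(394,260)),(a,(-.0545,-.0595,z),(360,294)),(a,(.0425,.0595,z),(460.3,299.5)),(a,(.0425,-.0595,z),(429,340.5)),
(b,(.0425,.0595,z),(188.5,160)),(b,(-.0545,-.0595,z),(241,166)),(b,(-.0545,.0595,z),(211,178.5)),(b,(.0425,-.0595,z),(218.5,149))]
print('tin',fit(tin,(.6,.3)))
h=.022
def kn(sg):return [(a,(-.05,-sg*.009,h),(286,177.3)),(a,(-.05,sg*.009,h),(293.3,176)),(a,(.05,sg*.009,h),(305.5,206)),(a,(.14,-sg*.009,.01),(310.5,241.5)),(a,(.14,sg*.009,.01),(320,240.2)),
(b,(.14,sg*.009,.01),(249.5,207.3)),(b,(.14,-sg*.009,.01),(256.8,207)),(b,(.05,sg*.009,h),(250.5,228)),(b,(.05,-sg*.009,h),(257.8,228)),(b,(-.05,sg*.009,h),(251.5,258.5)),(b,(-.05,-sg*.009,h),(260,258.3))]
for s in (1,-1): print('knife',fit(kn(s),(.5,.1)))
x,y,g=.035,.0225,.071
def st(sg):
 X=.012;Y=.018*sg;bx=.035;by=.0225*sg
 return [(a,(X,-Y,g),(172.8,136)),(a,(-X,-Y,g),(176.4,130.9)),(a,(-X,Y,g),(189.1,132.1)),(a,(X,Y,g),(185.5,137.8)),
 (a,(bx,-by,.021),(169.1,159)),(a,(bx,by,.021),(188,162.7)),(a,(-bx,by,.021),(199,147.2)),(a,(bx,by,0),(188.2,168.5)),(a,(bx,-by,0),(170.6,166)),
 (b,(-X,Y,g),(367.5,289.1)),(b,(-X,-Y,g),(386.1,295.5)),(b,(X,-Y,g),(389.1,286.1)),(b,(X,Y,g),(371.5,280.7)),
 (b,(-bx,by,.021),(357.1,315.5)),(b,(-bx,-by,.021),(381.9,323.9)),(b,(bx,-by,.021),(390.9,296.5))]
for s in (1,-1): print('stamp',fit(st(s),(.5,-.2)))
t=.06
def bl(s): return [(a,(.09,-.02*s,t),(192.6,183.6)),(a,(.09,.02*s,t),(206.4,190.9)),(a,(-.09,.02*s,t),(264,150)),(a,(-.09,-.02*s,t),(251.3,144.5)),
 (b,(.09,-.02*s,t),(350.5,228.9)),(b,(.09,.02*s,t),(337.5,221.5)),(b,(-.09,.02*s,t),(278.5,262.5)),(b,(-.09,-.02*s,t),(292.5,271.5))]
for s in (1,-1): print('block',fit(bl(s),(.5,0)))
print('jar',fit([(a,(0,0,.075),(199,236)),(b,(0,0,.075),(338.5,186))],(.6,0)))
print('dish',fit([(a,(0,0,.03),(419.5,205)),(b,(0,0,.03),(160.5,215))],(.4,.2)))
print('tape',fit([(a,(0,0,.02),(97,187)),(b,(0,0,.02),(455,267))],(.6,-.3)))
E
python3 f1.py
```

```text
tin (array([0.5902, 0.2809]), np.float64(87.9), np.float64(9.92), [[7.5, -0.5], [2.3, 9.9], [-2.3, -9.7], [-7.1, 0.8], [-2.0, 3.4], [1.9, -3.8], [-5.0, -0.3], [4.1, -0.1]])
knife (array([ 0.4734, -0.0326]), np.float64(51.87), np.float64(1.61), [[-0.4, -1.1], [0.5, -1.0], [1.2, -1.6], [-0.1, 0.4], [-0.1, 0.1], [0.1, 0.2], [0.2, 0.1], [-0.1, -0.7], [0.6, -1.1], [0.3, -0.3], [0.4, -0.7]])
knife (array([ 0.4723, -0.0313]), np.float64(52.08), np.float64(10.58), [[8.5, -2.3], [-7.0, 0.2], [-6.7, -0.3], [10.6, -1.3], [-8.4, 1.6], [6.6, -0.3], [-8.1, 0.5], [7.0, -1.2], [-8.2, -0.7], [8.2, -0.9], [-8.9, -0.2]])
stamp (array([ 0.5208, -0.3176]), np.float64(22.72), np.float64(1.78), [[-1.4, -0.8], [-0.1, -1.1], [1.8, -0.1], [0.8, -0.4], [-0.5, 0.3], [-1.1, -0.4], [0.7, -1.3], [-0.0, 1.5], [-0.4, 0.9], [-1.0, -0.1], [0.6, -0.1], [0.8, -0.2], [-1.5, -0.9], [0.4, 0.4], [0.3, 0.4], [0.2, -0.2]])
stamp (array([ 0.5197, -0.3198]), np.float64(-83.63), np.float64(33.47), [[-1.4, -0.9], [3.1, 7.3], [1.3, -1.2], [-3.2, -9.7], [-2.9, -7.0], [-8.5, -19.6], [3.2, 4.5], [-7.4, -17.9], [-2.9, -6.4], [0.1, 1.9], [-8.0, -16.0], [0.9, -0.1], [8.1, 17.2], [-4.7, -11.0], [-16.5, -33.5], [7.5, 12.8]])
block (array([ 0.5322, -0.1572]), np.float64(1.83), np.float64(1.26), [[-0.9, 0.0], [0.2, 0.4], [1.1, -0.5], [-0.5, -1.0], [1.2, -0.2], [-0.6, -1.3], [-0.7, -0.6], [0.2, 1.1]])
block (array([ 0.5322, -0.157 ]), np.float64(-0.6), np.float64(15.8), [[12.3, 7.2], [-15.6, -8.2], [-11.5, -6.0], [15.0, 5.8], [-12.0, -8.1], [15.3, 8.1], [12.4, 9.2], [-15.8, -10.8]])
jar (array([ 0.7204, -0.0493]), np.float64(45.0), np.float64(4.93), [[-0.8, -2.9], [-0.8, -4.9]])
dish (array([0.3695, 0.1872]), np.float64(-135.0), np.float64(1.23), [[-0.2, -0.8], [-0.1, -1.2]])
tape (array([ 0.721 , -0.3667]), np.float64(-180.0), np.float64(0.53), [[-0.4, -0.5], [-0.4, -0.2]])
```

```bash
python3 - <<'E'
from fit import *
def bp(n,px,z):
    K,T=C[n]; M=np.linalg.inv(T); d=M[:3,:3]@np.linalg.solve(K,[*px,1]); o=M[:3,3]; return (o+d*(z-o[2])/d[2]).round(4)[:2]
for p in [(394,260),(360,294),(429,340.5),(460.3,299.5)]: print(bp('scene',p,.037))
for p in [(211,178.5),(241,166),(218.5,149),(188.5,160)]: print(bp('side',p,.037))
E
```

```text
[0.5376 0.2195]
[0.6337 0.2119]
[0.6439 0.3283]
[0.548  0.3353]
[0.5373 0.2184]
[0.6317 0.2126]
[0.6425 0.3288]
[0.5462 0.3367]
```

```bash
python3 - <<'E'
from fit import *
from h import crop
def bp(n,px,z):
    K,T=C[n]; M=np.linalg.inv(T); d=M[:3,:3]@np.linalg.solve(K,[*px,1]); o=M[:3,3]; return (o+d*(z-o[2])/d[2]).round(4)[:2]
print(bp('side',(211,190.3),0),bp('side',(239,178),0),bp('side',(191,171),0))
print(bp('scene',(363,306),0),bp('scene',(428,351),0),bp('scene',(415,110),0))
print([bp('scene',p,.037).tolist() for p in [(377,290),(428,323.5),(449,299),(398,267)]])
crop("pics/scene0.png",350,285,470,360,6.5,"pics/c_tin_s2.png")
E
```

```text
[0.5343 0.2208] [0.6244 0.2159] [0.5486 0.3368]
[0.6236 0.2163] [0.6339 0.3309] [-0.0312 -0.0061]
[[0.6106, 0.2284], [0.6186, 0.3155], [0.5578, 0.3217], [0.5474, 0.2317]]
```

View pics/c_tin_s2.png

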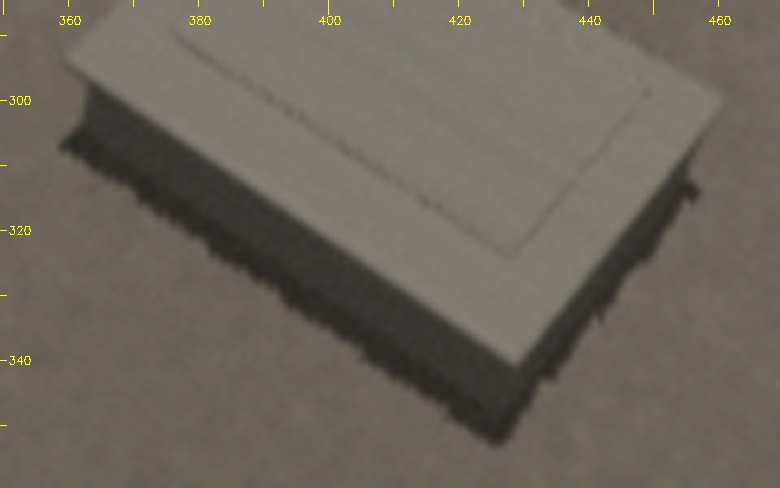

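```bash
python3 - <<'E'
from fit import *
f=grab_frame('wrist'); C['wrist']=(f["mtx"],np.linalg.inv(f["pose"]))
def bp(n,px,z):
    K,T=C[n]; M=np.linalg.inv(T); d=M[:3,:3]@np.linalg.solve(K,[*px,1]); o=M[:3,3]; return (o+d*(z-o[2])/d[2]).round(4)[:2]
for z in (0,.05,.1): print(z,bp('wrist',(362,150),z),bp('wrist',(430,272),z), bp('wrist',(190,320),z),bp('side',(22,130),z),bp('side',(92,193),0))
E
```

```text
0 [0.121  0.7203] [0.3172 0.7876] [0.3111 0.4205] [0.2833 0.9336] [0.3001 0.4257]
0.05 [0.115  0.7081] [0.2858 0.7666] [0.2804 0.4472] [0.2648 0.8169] [0.3001 0.4257]
0.1 [0.1091 0.6958] [0.2543 0.7457] [0.2497 0.4739] [0.2462 0.7002] [0.3001 0.4257]
```

The tin images disagree with the text. Both cameras show the lid's 97 mm direction running along world x, and the overhanging lip faces world +x rather than -y. I'll refit on that basis and check it with the wrist camera.

```bash
cat > plan.py <<'E'
import numpy as np
from scipy.spatial.transform import Rotation as R
from bench import ctrl
def down(yaw):  # tool x at world yaw deg, z down
    c,s=np.cos(np.radians(yaw)),np.sin(np.radians(yaw)); return np.array([[c,s,0],[s,-c,0],[0,0,-1.]])
def plan(wps,fing,maxmm=45,maxdeg=8,st=None):
    """wps list of (pos,Rot)"""
    s=ctrl.get_state() if st is None else st
    p,r=np.array(s['tcp_pos']),R.from_matrix(s['tcp_rot']); rows=[]
    for P,Q in wps:
        P=np.array(P,float);Q=R.from_matrix(Q)
        w=(r.inv()*Q).as_rotvec(); d=P-p
        n=max(1,int(np.ceil(max(np.linalg.norm(d)*1000/maxmm,np.degrees(np.linalg.norm(w))/maxdeg))))
        for i in range(n):
            ri=r*R.from_rotvec(w*i/n)
            rows.append([*(ri.inv().apply(d/n)/.4).round(4),*(w/n/(np.pi/2)).round(4),fing])
        p,r=P,Q
    print(len(rows))
    for i in range(0,len(rows),5): print([[float(round(v,4)) for v in x] for x in rows[i:i+5]])
def show():
    s=ctrl.get_state(); m=s['tcp_rot']
    print('t',round(float(s['time']),2),'p',np.array(s['tcp_pos']).round(4),'yaw',np.degrees(np.arctan2(m[1,0],m[0,0])).round(2),'z',m[:,2].round(3),'F',np.array(s['force']).round(1),'w',round(float(s['width']),4),'q',np.array(s['joint_positions']).round(0))
E
python3 - <<'E'
from fit import *
from plan import *
a,b='scene','side';z=.037
L=[(.0425,.0595,z),(-.0545,.0595,z),(-.0545,-.0595,z),(.0425,-.0595,z)]
o=[(a,p,q) for p,q in zip(L,[(394,260),(360,294),(429,340.5),(460.3,299.5)])]+[(b,p,q) for p,q in zip(L,[(211,178.5),(241,166),(218.5,149),(188.5,160)])]
print(fit(o,(.59,.28)))
# look at tin & knife region
plan([((.40,.42,.30),down(152)),((.55,.15,.28),down(105))],1)
E
```

```text
(array([0.5843, 0.2742]), np.float64(175.26), np.float64(1.37), [[-0.4, -0.5], [-0.8, -0.5], [0.6, 0.1], [1.4, 0.0], [-0.1, 0.1], [1.1, 0.0], [0.3, -0.1], [0.1, -0.1]])
15
[[-0.0899, -0.0379, -0.0236, -0.0, 0.0, 0.0196, 1.0], [-0.0911, -0.0351, -0.0236, -0.0, 0.0, 0.0196, 1.0], [-0.0921, -0.0323, -0.0236, -0.0, 0.0, 0.0196, 1.0], [-0.0931, -0.0295, -0.0236, -0.0, 0.0, 0.0196, 1.0], [-0.0939, -0.0266, -0.0236, -0.0, 0.0, 0.0196, 1.0]]
[[-0.0947, -0.0237, -0.0236, -0.0, 0.0, 0.0196, 1.0], [-0.0954, -0.0207, -0.0236, -0.0, 0.0, 0.0196, 1.0], [-0.096, -0.0178, -0.0236, -0.0, 0.0, 0.0196, 1.0], [-0.0926, -0.06, 0.0071, 0.0, 0.0, 0.0746, 1.0], [-0.099, -0.0488, 0.0071, 0.0, 0.0, 0.0746, 1.0]]
[[-0.104, -0.0369, 0.0071, 0.0, 0.0, 0.0746, 1.0], [-0.1076, -0.0244, 0.0071, 0.0, 0.0, 0.0746, 1.0], [-0.1097, -0.0117, 0.0071, 0.0, 0.0, 0.0746, 1.0], [-0.1103, 0.0012, 0.0071, 0.0, 0.0, 0.0746, 1.0], [-0.1094, 0.0141, 0.0071, 0.0, 0.0, 0.0746, 1.0]]
```

Emit:
carry_out([
  [-0.09,-0.038,-0.024,0,0,0.02,1],
  [-0.091,-0.035,-0.024,0,0,0.02,1],
  [-0.092,-0.032,-0.024,0,0,0.02,1],
  [-0.093,-0.03,-0.024,0,0,0.02,1],
  [-0.094,-0.027,-0.024,0,0,0.02,1],
])

```text
time: 1.2
tcp_pos: [0.3053, 0.4885, 0.2722]
tcp_rot: [[-0.923, 0.384, -0.003], [0.384, 0.923, -0.001], [0.002, -0.002, -1.0]]
force: [0.8, 1.5, 0.1]
width: 0.0944
```

Emit:
carry_out([
  [-0.095,-0.024,-0.024,0,0,0.02,1],
  [-0.095,-0.021,-0.024,0,0,0.02,1],
  [-0.096,-0.018,-0.024,0,0,0.02,1],
  [-0.093,-0.06,0.007,0,0,0.075,1],
  [-0.099,-0.049,0.007,0,0,0.075,1],
])

```text
time: 1.7
tcp_pos: [0.4479, 0.3355, 0.2983]
tcp_rot: [[-0.743, 0.67, -0.0], [0.67, 0.743, 0.002], [0.002, 0.001, -1.0]]
force: [0.6, -0.4, 0.1]
width: 0.0943
```

Emit:
carry_out([
  [-0.104,-0.037,0.007,0,0,0.075,1],
  [-0.108,-0.024,0.007,0,0,0.075,1],
  [-0.11,-0.012,0.007,0,0,0.075,1],
  [-0.11,0.001,0.007,0,0,0.075,1],
  [-0.109,0.014,0.007,0,0,0.075,1],
])

```text
time: 2.2
tcp_pos: [0.5541, 0.132, 0.2846]
tcp_rot: [[-0.222, 0.975, 0.002], [0.975, 0.222, 0.004], [0.004, 0.003, -1.0]]
force: [0.4, 0.9, -0.1]
width: 0.0941
```

```bash
python3 - <<'E'
from plan import *
from bench import grab_frame
import cv2
show(); f=grab_frame('wrist'); cv2.imwrite('pics/w1.png',f['frame'][:,:,::-1]); print(f['pose'].round(3).tolist())
f=grab_frame('scene'); cv2.imwrite('pics/s1.png',f['frame'][:,:,::-1])
E
```

```text
t 2.2 p [0.5541 0.132  0.2846] yaw 102.82 z [ 0.002  0.004 -1.   ] F [ 0.4  0.9 -0.1] w 0.0941 q [-38.  16.  27.  97.  -8.  68.   3.]
[[0.975, 0.214, 0.062, 0.538], [0.223, -0.94, -0.259, 0.208], [0.003, 0.266, -0.964, 0.445], [0.0, 0.0, 0.0, 1.0]]
```

View pics/w1.png

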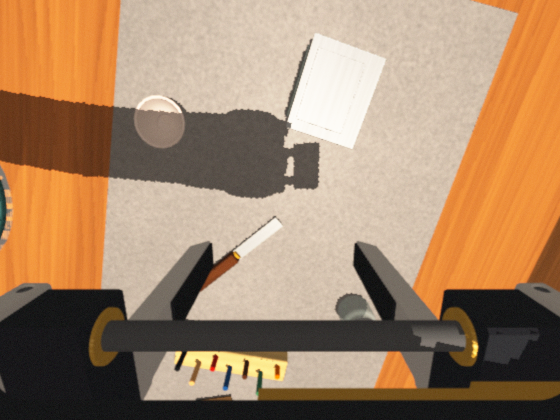

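```bash
python3 -c "
from h import crop
crop('pics/w1.png',275,20,400,160,4.2,'pics/w1c.png')"
```

```text
(no output)
```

View pics/w1c.png

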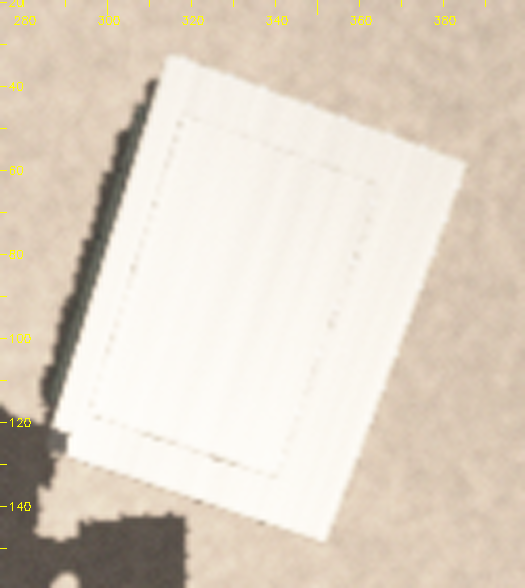

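View pics/s1.png

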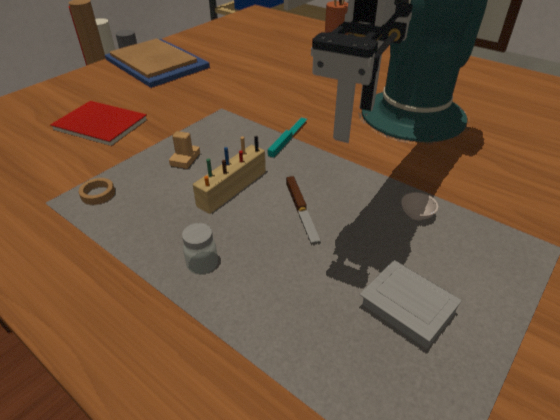

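The wrist view shows the tin's long side along world y and the embossed frame shifted away from the +x edge. That confirms the lip faces +x. Next I'll pick up the knife.

```bash
python3 - <<'E'
from plan import *
plan([((.4827,-.0208,.10),down(51.9))],1)
E
```

```text
7
[[-0.0462, -0.0369, 0.0657, 0.0002, -0.0002, 0.0801, 1.0], [-0.0505, -0.0308, 0.0657, 0.0002, -0.0002, 0.0801, 1.0], [-0.0539, -0.0242, 0.0658, 0.0002, -0.0002, 0.0801, 1.0], [-0.0565, -0.0172, 0.0658, 0.0002, -0.0002, 0.0801, 1.0], [-0.0582, -0.0099, 0.0658, 0.0002, -0.0002, 0.0801, 1.0]]
[[-0.059, -0.0025, 0.0658, 0.0002, -0.0002, 0.0801, 1.0], [-0.0588, 0.0049, 0.0659, 0.0002, -0.0002, 0.0801, 1.0]]
```

Emit:
carry_out([
  [-0.046,-0.037,0.066,0,0,0.08,1],
  [-0.05,-0.031,0.066,0,0,0.08,1],
  [-0.054,-0.024,0.066,0,0,0.08,1],
  [-0.056,-0.017,0.066,0,0,0.08,1],
  [-0.058,-0.01,0.066,0,0,0.08,1],
])

```text
time: 2.8
tcp_pos: [0.5042, 0.0216, 0.1508]
tcp_rot: [[0.416, 0.909, 0.01], [0.909, -0.416, 0.004], [0.008, 0.007, -1.0]]
force: [0.9, 0.4, -0.2]
width: 0.0942
```

Emit:
carry_out([
  [-0.059,-0.003,0.066,0,0,0.08,1],
  [-0.059,0.005,0.066,0,0,0.08,1],
  [0,0,0,0,0,0,1],
])

```text
time: 3.1
tcp_pos: [0.4793, -0.0232, 0.0937]
tcp_rot: [[0.642, 0.767, 0.007], [0.767, -0.642, 0.003], [0.007, 0.003, -1.0]]
force: [-0.8, 0.9, 0.5]
width: 0.0943
```

```bash
python3 - <<'E'
from plan import *
from bench import grab_frame
import cv2
show(); f=grab_frame('wrist'); cv2.imwrite('pics/w2.png',f['frame'][:,:,::-1])
plan([((.4827,-.0208,.022),down(51.9))],1,maxmm=40)
E
```

```text
t 3.1 p [ 0.4793 -0.0232  0.0937] yaw 50.06 z [ 0.007  0.003 -1.   ] F [-0.8  0.9  0.5] w 0.0943 q [-31.  23.  36. 120. -20.  42. -22.]
2
[[0.0018, 0.0005, 0.0914, 0.0013, -0.0027, -0.0086, 1.0], [0.0022, 0.0008, 0.0914, 0.0013, -0.0027, -0.0086, 1.0]]
```

View pics/w2.png

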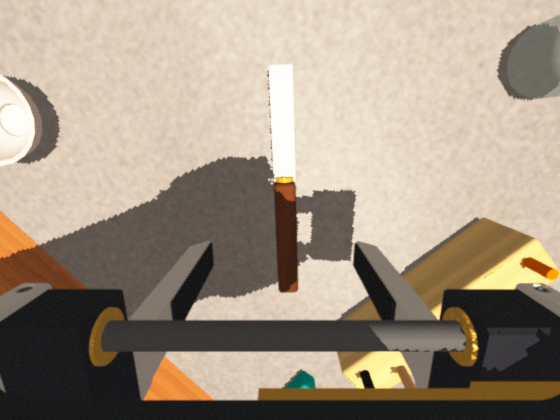

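The knife handle lies between the open fingers, at about pixel (287,240). I'll descend and grip.

Emit:
carry_out([
  [0.002,0.001,0.09,0,-0.003,-0.009,1],
  [0.002,0.001,0.09,0,-0.003,-0.009,1],
  [0,0,0,0,0,0,1],
])

```text
time: 3.45
tcp_pos: [0.487, -0.0177, 0.024]
tcp_rot: [[0.608, 0.794, 0.008], [0.794, -0.608, -0.001], [0.004, 0.007, -1.0]]
force: [0.6, 0.7, 0.1]
width: 0.094
```

```bash
python3 - <<'E'
from plan import *
show()
E
```

```text
t 3.45 p [ 0.487  -0.0177  0.024 ] yaw 52.57 z [ 0.008 -0.001 -1.   ] F [0.6 0.7 0.1] w 0.094 q [-26.  31.  30. 121. -26.  34. -15.]
```

Emit:
carry_out([
  [-0.005,0,0.004,0,0,0.005,1],
  [0,0,0,0,0,0,0],
  [0,0,0,0,0,0,0],
  [0,0,0,0,0,0,0],
  [0,0,0,0,0,0,0],
], grip_force=55)

```text
time: 3.95
tcp_pos: [0.4892, -0.0179, 0.0283]
tcp_rot: [[0.612, 0.791, 0.015], [0.791, -0.612, 0.001], [0.011, 0.011, -1.0]]
force: [-0.5, -0.1, 0.0]
width: 0.0657
```

Emit:
carry_out([
  [0,0,0,0,0,0,0],
  [0,0,0,0,0,0,0],
  [0,0,0,0,0,0,0],
])

```text
time: 4.25
tcp_pos: [0.4896, -0.0177, 0.0291]
tcp_rot: [[0.612, 0.791, 0.017], [0.791, -0.612, 0.002], [0.012, 0.012, -1.0]]
force: [0.3, -0.1, 0.5]
width: 0.0414
```

```bash
python3 - <<'E'
from plan import *
show()
E
```

```text
t 4.25 p [ 0.4896 -0.0177  0.0291] yaw 52.29 z [ 0.017  0.002 -1.   ] F [ 0.3 -0.1  0.5] w 0.0414 q [-26.  30.  30. 121. -26.  34. -15.]
```

Emit:
carry_out([
  [-0.008,0,0.01,0,-0.008,0,0],
  [-0.003,0,0.005,0,-0.003,0,0],
  [0,0,0.002,0,0,0,0],
])

```text
time: 4.55
tcp_pos: [0.4867, -0.0216, 0.0217]
tcp_rot: [[0.612, 0.791, 0.005], [0.791, -0.612, -0.013], [-0.008, 0.012, -1.0]]
force: [-2.4, 0.7, 32.3]
width: 0.0175
```

Emit:
carry_out([
  [0,0,0.001,0,0,0,0],
  [0,0,0,0,0,0,0],
  [0,0,0,0,0,0,0],
])

```text
time: 4.85
tcp_pos: [0.4868, -0.0216, 0.0218]
tcp_rot: [[0.612, 0.791, 0.004], [0.79, -0.612, -0.012], [-0.007, 0.011, -1.0]]
force: [-1.3, 0.0, 2.6]
width: 0.0176
```

```bash
python3 - <<'E'
from plan import *
show()
E
```

```text
t 4.85 p [ 0.4868 -0.0216  0.0218] yaw 52.23 z [ 0.004 -0.012 -1.   ] F [-1.3  0.   2.6] w 0.0176 q [-26.  31.  30. 121. -26.  34. -16.]
```

Gripped, with the width at 17.6 mm. I'll lift and swing round toward the far (+x) side of the tin.

```bash
python3 - <<'E'
from plan import *
plan([((.50,-.01,.15),down(60)),((.74,.15,.16),down(115)),((.80,.256,.13),down(175.3))],0)
E
```

```text
18
[[0.0136, 0.004, -0.1069, 0.0022, 0.0017, -0.0288, 0.0], [0.0137, 0.0042, -0.1069, 0.0022, 0.0017, -0.0288, 0.0], [0.0138, 0.0045, -0.1069, 0.0022, 0.0017, -0.0288, 0.0], [0.0923, 0.0457, -0.0036, 0.0, 0.0, -0.0873, 0.0], [0.0852, 0.0579, -0.0036, 0.0, 0.0, -0.0873, 0.0]]
[[0.0765, 0.069, -0.0036, 0.0, 0.0, -0.0873, 0.0], [0.0664, 0.0788, -0.0036, 0.0, 0.0, -0.0873, 0.0], [0.055, 0.0871, -0.0036, 0.0, 0.0, -0.0873, 0.0], [0.0426, 0.0938, -0.0036, 0.0, 0.0, -0.0873, 0.0], [0.0293, 0.0987, -0.0036, 0.0, 0.0, -0.0873, 0.0]]
[[0.0221, 0.031, 0.0094, 0.0, 0.0, -0.0838, 0.0], [0.0178, 0.0336, 0.0094, 0.0, 0.0, -0.0838, 0.0], [0.0133, 0.0357, 0.0094, 0.0, 0.0, -0.0838, 0.0], [0.0085, 0.0371, 0.0094, 0.0, 0.0, -0.0838, 0.0], [0.0035, 0.0379, 0.0094, 0.0, 0.0, -0.0838, 0.0]]
[[-0.0015, 0.038, 0.0094, 0.0, 0.0, -0.0838, 0.0], [-0.0064, 0.0375, 0.0094, 0.0, 0.0, -0.0838, 0.0], [-0.0113, 0.0363, 0.0094, 0.0, 0.0, -0.0838, 0.0]]
```

Emit:
carry_out([
  [0.014,0.004,-0.107,0.002,0.002,-0.029,0],
  [0.014,0.004,-0.107,0.002,0.002,-0.029,0],
  [0.014,0.004,-0.107,0.002,0.002,-0.029,0],
  [0.092,0.046,-0.004,0,0,-0.087,0],
  [0.085,0.058,-0.004,0,0,-0.087,0],
])

```text
time: 5.35
tcp_pos: [0.567, 0.0348, 0.158]
tcp_rot: [[0.241, 0.971, -0.002], [0.971, -0.241, 0.0], [-0.0, -0.002, -1.0]]
force: [0.0, 1.0, -0.6]
width: 0.0177
```

Emit:
carry_out([
  [0.076,0.069,-0.004,0,0,-0.087,0],
  [0.066,0.079,-0.004,0,0,-0.087,0],
  [0.055,0.087,-0.004,0,0,-0.087,0],
  [0.043,0.094,-0.004,0,0,-0.087,0],
  [0.029,0.099,-0.004,0,0,-0.087,0],
])

```text
time: 5.85
tcp_pos: [0.7423, 0.1569, 0.1656]
tcp_rot: [[-0.452, 0.892, -0.002], [0.892, 0.452, 0.002], [0.003, -0.001, -1.0]]
force: [0.3, 0.2, -0.4]
width: 0.0174
```

```bash
python3 - <<'E'
from plan import *
show()
plan([((.80,.256,.13),down(175.3))],0)
E
```

```text
t 5.85 p [0.7423 0.1569 0.1656] yaw 116.86 z [-0.002  0.002 -1.   ] F [ 0.3  0.2 -0.4] w 0.0174 q [-25.  42.  19.  73. -14.  67.  21.]
8
[[0.0194, 0.0301, 0.0112, 0.0001, -0.0002, -0.0812, 0.0], [0.0155, 0.0323, 0.0112, 0.0001, -0.0002, -0.0812, 0.0], [0.0112, 0.034, 0.0112, 0.0001, -0.0002, -0.0812, 0.0], [0.0068, 0.0352, 0.0111, 0.0001, -0.0002, -0.0812, 0.0], [0.0023, 0.0357, 0.0111, 0.0001, -0.0002, -0.0812, 0.0]]
[[-0.0023, 0.0357, 0.0111, 0.0001, -0.0002, -0.0812, 0.0], [-0.0068, 0.0352, 0.0111, 0.0001, -0.0002, -0.0812, 0.0], [-0.0112, 0.034, 0.0111, 0.0001, -0.0002, -0.0812, 0.0]]
```

Emit:
carry_out([
  [0.019,0.03,0.011,0,0,-0.081,0],
  [0.016,0.032,0.011,0,0,-0.081,0],
  [0.011,0.034,0.011,0,0,-0.081,0],
  [0.007,0.035,0.011,0,0,-0.081,0],
  [0.002,0.036,0.011,0,0,-0.081,0],
])

```text
time: 6.35
tcp_pos: [0.7806, 0.2231, 0.1381]
tcp_rot: [[-0.906, 0.423, -0.005], [0.423, 0.906, 0.002], [0.006, -0.001, -1.0]]
force: [0.5, -0.2, -1.1]
width: 0.0176
```

Emit:
carry_out([
  [-0.002,0.036,0.011,0,0,-0.081,0],
  [-0.007,0.035,0.011,0,0,-0.081,0],
  [-0.011,0.034,0.011,0,0,-0.081,0],
])

```text
time: 6.65
tcp_pos: [0.801, 0.262, 0.1216]
tcp_rot: [[-0.999, 0.04, -0.009], [0.04, 0.999, 0.001], [0.009, 0.001, -1.0]]
force: [-0.4, 0.0, -0.7]
width: 0.0176
```

```bash
python3 - <<'E'
from plan import *
from bench import grab_frame
import cv2
show()
for n in ('wrist','scene','side'):
    f=grab_frame(n); cv2.imwrite(f'pics/{n}3.png',f['frame'][:,:,::-1])
plan([((.80,.256,.05),down(175.3))],0)
from h import crop
crop('pics/scene3.png',300,150,500,350,3.5,'pics/s3c.png')
crop('pics/side3.png',170,80,310,210,5,'pics/d3c.png')
E
```

```text
t 6.65 p [0.801  0.262  0.1216] yaw 177.72 z [-0.009  0.001 -1.   ] F [-0.4  0.  -0.7] w 0.0176 q [-22.  53.   5.  56.  -5.  71.  70.]
2
[[-0.0006, -0.0076, 0.0891, 0.0002, -0.003, 0.0112, 0.0], [-0.0004, -0.0076, 0.0891, 0.0002, -0.003, 0.0112, 0.0]]
```

View pics/s3c.png

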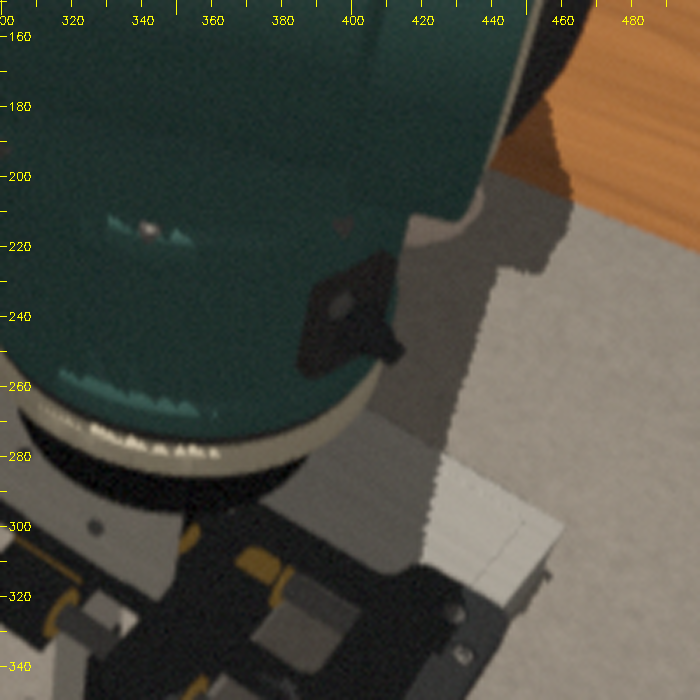

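View pics/d3c.png

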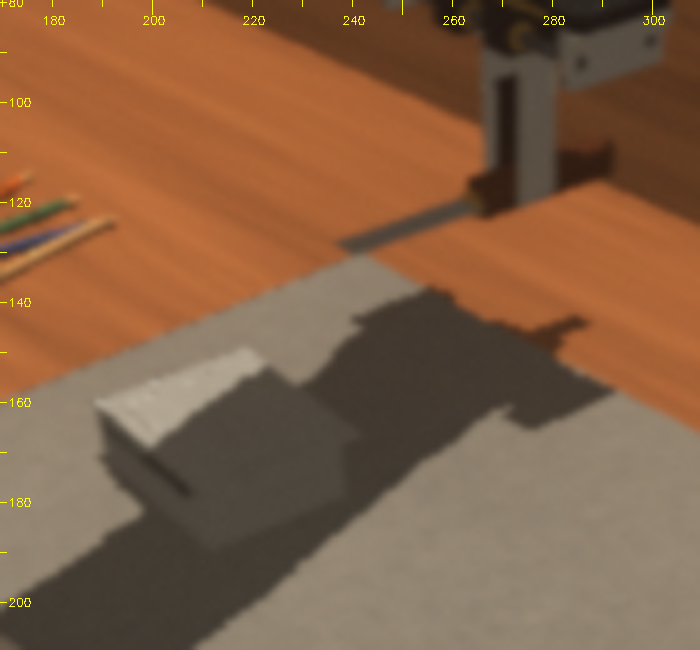

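View pics/wrist3.png

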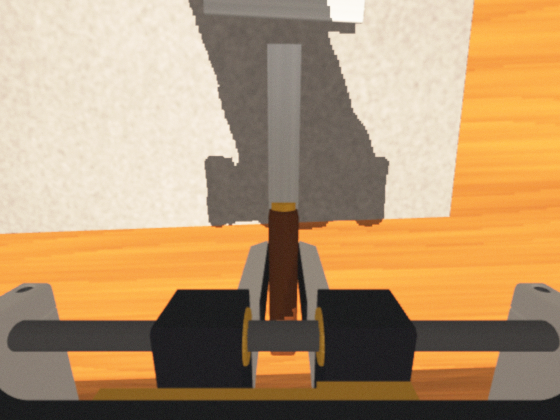

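```bash
python3 - <<'E'
from fit import *
from plan import *
s=ctrl.get_state(); p=s['tcp_pos'];r=s['tcp_rot']
f=grab_frame('wrist'); C['wrist']=(f["mtx"],np.linalg.inv(f["pose"]))
for L in (.117,.123,.129):
    P=[p+r@np.array([L,y,.0118]) for y in(-.009,.009)]
    print(L,proj('side',P).round(1).tolist(),proj('wrist',P).round(1).tolist())
c,sn=np.cos(np.radians(175.26)),np.sin(np.radians(175.26))
T=lambda x,y,z:[.5843+c*x-sn*y,.2742+sn*x+c*y,z]
print(proj('wrist',[T(-.0545,.0595,.037),T(-.0545,-.0595,.037)]).round(1))
E
```

```text
0.117 [[243.8, 129.2], [239.9, 126.9]] [[265.2, 54.7], [298.8, 54.7]]
0.123 [[242.0, 129.8], [238.2, 127.5]] [[265.0, 42.1], [299.0, 42.1]]
0.129 [[240.2, 130.5], [236.4, 128.2]] [[264.9, 29.3], [299.2, 29.3]]
[[203.5  10.7]
 [363.4  16.9]]
```

Emit:
carry_out([
  [-0.001,-0.008,0.09,0,-0.003,0.011,0],
  [0,-0.008,0.09,0,-0.003,0.011,0],
  [0,0,0.03,0,0,0,0],
  [0,0,0,0,0,0,0],
])

```text
time: 7.35
tcp_pos: [0.8022, 0.2518, 0.0413]
tcp_rot: [[-0.995, 0.094, 0.008], [0.094, 0.996, 0.0], [-0.008, 0.001, -1.0]]
force: [0.1, 0.9, -0.3]
width: 0.0178
```

```bash
cat > arc.py <<'E'
from plan import *
c,sn=np.cos(np.radians(175.26)),np.sin(np.radians(175.26))
def T(x,y,z): return [.5843+c*x-sn*y,.2742+sn*x+c*y,z]
D=down(175.26)
def arc(th,d=.0885): return (T(.0425-d*np.cos(th)-.122,0,.0458+d*np.sin(th)),D)
E
python3 - <<'E'
from arc import *
show()
plan([(T(-.168,0,.0335),D)],0,maxmm=25)
E
```

```text
t 7.35 p [0.8022 0.2518 0.0413] yaw 174.58 z [ 0.008  0.    -1.   ] F [ 0.1  0.9 -0.3] w 0.0178 q [-22.  57.   6.  60.  -5.  63.  68.]
3
[[0.0426, 0.0031, 0.0062, 0.0002, 0.0016, -0.0025, 0.0], [0.0426, 0.0033, 0.0063, 0.0002, 0.0016, -0.0025, 0.0], [0.0425, 0.0034, 0.0064, 0.0002, 0.0016, -0.0025, 0.0]]
```

Emit:
carry_out([
  [0,0.003,0.022,0,0.005,-0.007,0],
  [0.042,0.003,0.002,0,0,0,0],
  [0.042,0.003,0.002,0,0,0,0],
])

```text
time: 7.65
tcp_pos: [0.7715, 0.2576, 0.0342]
tcp_rot: [[-0.996, 0.084, 0.004], [0.084, 0.996, 0.002], [-0.004, 0.002, -1.0]]
force: [-0.4, -0.1, -0.4]
width: 0.0174
```

```bash
python3 - <<'E'
from arc import *
show()
plan([(T(-.168,0,.0335),D)],0,maxmm=25)
from bench import grab_frame
import cv2
f=grab_frame('side'); cv2.imwrite(f'pics/side4.png',f['frame'][:,:,::-1])
from h import crop
crop('pics/side4.png',170,90,310,210,5,'pics/d4c.png')
E
```

```text
t 7.65 p [0.7715 0.2576 0.0342] yaw 175.17 z [ 0.004  0.002 -1.   ] F [-0.4 -0.1 -0.4] w 0.0174 q [-23.  54.   5.  66.  -5.  60.  67.]
1
[[0.0499, 0.0025, 0.0015, 0.0012, 0.0023, -0.001, 0.0]]
```

View pics/d4c.png

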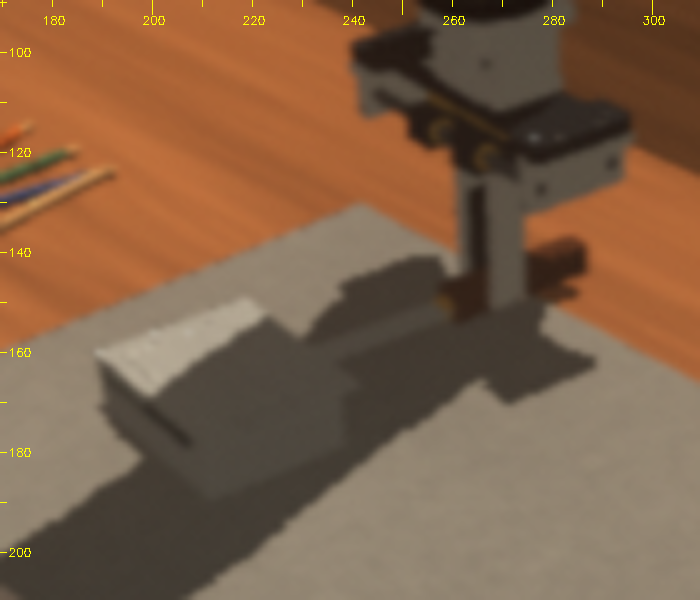

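Emit:
carry_out([
  [0.025,0.001,0.002,0,0.002,0,0],
  [0.022,0.001,0.002,0,0,0,0],
])

```text
time: 7.9
tcp_pos: [0.7517, 0.2617, 0.0351]
tcp_rot: [[-0.997, 0.082, 0.002], [0.082, 0.997, 0.004], [-0.001, 0.004, -1.0]]
force: [0.4, -0.7, -0.6]
width: 0.0175
```

```bash
python3 - <<'E'
from arc import *
show()
plan([(T(-.168,0,.0335),D)],0,maxmm=25)
plan([arc(t) for t in (0.05,.2,.4,.6)],0,maxmm=25)
E
```

```text
t 7.9 p [0.7517 0.2617 0.0351] yaw 175.28 z [ 0.002  0.004 -1.   ] F [ 0.4 -0.7 -0.6] w 0.0175 q [-24.  52.   5.  70.  -5.  58.  67.]
1
[[-0.0005, -0.0036, 0.0039, 0.0023, 0.0009, 0.0002, 0.0]]
4
[[-0.0002, -0.0034, -0.0379, 0.0023, 0.0009, 0.0002, 0.0], [0.0041, -0.0, -0.0329, 0.0, 0.0, 0.0, 0.0], [0.0131, -0.0, -0.0422, 0.0, 0.0, 0.0, 0.0], [0.0212, 0.0, -0.0388, 0.0, 0.0, 0.0, 0.0]]
```

Emit:
carry_out([
  [0,-0.003,-0.02,0.002,0.001,0,0],
  [0,0,-0.02,0,0,0,0],
  [0.004,0,-0.03,0,0,0,0],
])

```text
time: 8.2
tcp_pos: [0.7502, 0.2609, 0.0653]
tcp_rot: [[-0.997, 0.082, 0.0], [0.082, 0.997, 0.001], [-0.0, 0.001, -1.0]]
force: [0.3, -0.5, -0.9]
width: 0.0174
```

```bash
python3 - <<'E'
from arc import *
show()
plan([arc(t) for t in (.4,.6)],0,maxmm=25)
from bench import grab_frame
import cv2
f=grab_frame('side'); cv2.imwrite(f'pics/side5.png',f['frame'][:,:,::-1])
from h import crop
crop('pics/side5.png',170,90,310,210,5,'pics/d5c.png')
E
```

```text
t 8.2 p [0.7502 0.2609 0.0653] yaw 175.31 z [ 0.     0.001 -1.   ] F [ 0.3 -0.5 -0.9] w 0.0174 q [-24.  50.   5.  70.  -5.  60.  67.]
2
[[0.0136, -0.001, -0.0375, 0.0004, 0.0003, 0.0006, 0.0], [0.0212, 0.0, -0.0388, 0.0, 0.0, 0.0, 0.0]]
```

View pics/d5c.png

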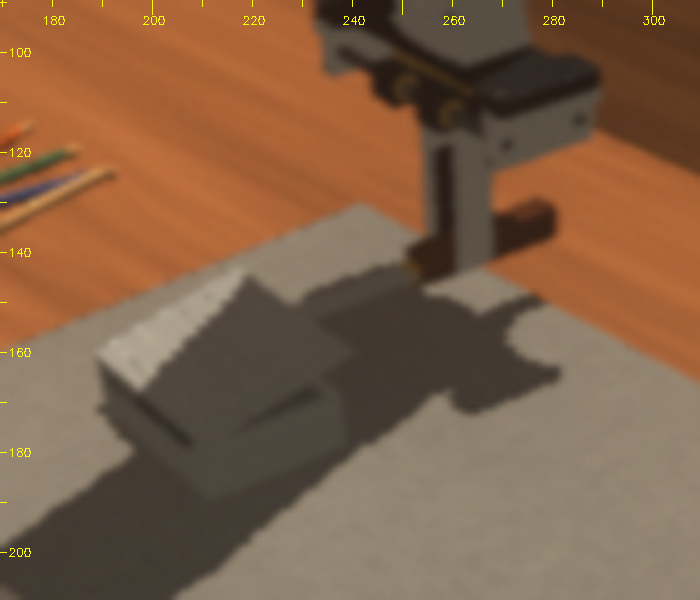

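The lid is lifting, and a gap shows at about (225,168). I'll continue along the arc.

Emit:
carry_out([
  [0.012,0,-0.037,0,0,0,0],
  [0.02,0,-0.038,0,0,0,0],
])

```text
time: 8.45
tcp_pos: [0.7378, 0.2618, 0.0991]
tcp_rot: [[-0.997, 0.082, 0.002], [0.082, 0.997, 0.001], [-0.002, 0.001, -1.0]]
force: [0.2, 0.1, -1.1]
width: 0.0174
```

```bash
python3 - <<'E'
from arc import *
show()
plan([arc(t) for t in (.6,.8,1.0,1.2)],0,maxmm=30)
E
```

```text
t 8.45 p [0.7378 0.2618 0.0991] yaw 175.28 z [ 0.002  0.001 -1.   ] F [ 0.2  0.1 -1.1] w 0.0174 q [-25.  47.   5.  71.  -5.  62.  66.]
4
[[0.0036, -0.0008, 0.0084, 0.0008, 0.0014, 0.0002, 0.0], [0.0285, -0.0, -0.0338, 0.0, 0.0, 0.0, 0.0], [0.0346, 0.0, -0.0275, 0.0, 0.0, 0.0, 0.0], [0.0394, -0.0, -0.02, 0.0, 0.0, 0.0, 0.0]]
```

Emit:
carry_out([
  [0.03,0,-0.025,0,0.001,0,0],
  [0.035,0,-0.025,0,0,0,0],
])

```text
time: 8.65
tcp_pos: [0.7114, 0.2638, 0.123]
tcp_rot: [[-0.997, 0.083, 0.003], [0.083, 0.997, 0.002], [-0.003, 0.002, -1.0]]
force: [1.3, 0.4, -2.3]
width: 0.0176
```

```bash
python3 - <<'E'
from arc import *
show()
plan([arc(t,.086) for t in (1.0,1.2,1.4,1.6,1.75,1.9)],0,maxmm=30)
E
```

```text
t 8.65 p [0.7114 0.2638 0.123 ] yaw 175.25 z [ 0.003  0.002 -1.   ] F [ 1.3  0.4 -2.3] w 0.0176 q [-26.  43.   6.  75.  -4.  62.  65.]
6
[[0.0039, -0.0005, 0.012, 0.0015, 0.002, -0.0001, 0.0], [0.0383, -0.0, -0.0195, 0.0, 0.0, 0.0, 0.0], [0.0414, 0.0, -0.0115, 0.0, 0.0, 0.0, 0.0], [0.0428, -0.0, -0.003, 0.0, 0.0, 0.0, 0.0], [0.032, 0.0, 0.0034, 0.0, 0.0, 0.0, 0.0]]
[[0.0312, 0.0, 0.0081, 0.0, 0.0, 0.0, 0.0]]
```

Emit:
carry_out([
  [0.039,0,-0.012,0,0.001,0,0],
  [0.041,0,-0.008,0,0,0,0],
])

```text
time: 8.85
tcp_pos: [0.6786, 0.2668, 0.1354]
tcp_rot: [[-0.997, 0.083, 0.005], [0.083, 0.997, 0.004], [-0.005, 0.004, -1.0]]
force: [0.8, 0.2, -1.1]
width: 0.0177
```

```bash
python3 - <<'E'
from arc import *
show()
plan([arc(t,.086) for t in (1.4,1.6,1.75,1.9)],0,maxmm=30)
E
```

```text
t 8.85 p [0.6786 0.2668 0.1354] yaw 175.23 z [ 0.005  0.004 -1.   ] F [ 0.8  0.2 -1.1] w 0.0177 q [-27.  39.   6.  80.  -4.  60.  64.]
4
[[0.0012, -0.001, 0.012, 0.0027, 0.0032, -0.0003, 0.0], [0.0428, -0.0, -0.003, 0.0, 0.0, 0.0, 0.0], [0.032, 0.0, 0.0034, 0.0, 0.0, 0.0, 0.0], [0.0312, 0.0, 0.0081, 0.0, 0.0, 0.0, 0.0]]
```

Emit:
carry_out([
  [0.041,-0.001,0.006,0.002,0.003,0,0],
  [0.036,0,0.004,0,0,0,0],
])

```text
time: 9.05
tcp_pos: [0.6463, 0.2695, 0.1352]
tcp_rot: [[-0.997, 0.083, 0.004], [0.083, 0.997, 0.003], [-0.004, 0.003, -1.0]]
force: [0.0, 0.4, -0.3]
width: 0.0175
```

```bash
python3 - <<'E'
from arc import *
show()
plan([arc(t,.086) for t in (1.75,1.9)],0,maxmm=30)
from bench import grab_frame
import cv2
f=grab_frame('side'); cv2.imwrite(f'pics/side6.png',f['frame'][:,:,::-1])
f=grab_frame('wrist'); cv2.imwrite(f'pics/wrist6.png',f['frame'][:,:,::-1])
from h import crop
crop('pics/side6.png',160,80,300,210,5,'pics/d6c.png')
E
```

```text
t 9.05 p [0.6463 0.2695 0.1352] yaw 175.25 z [ 0.004  0.003 -1.   ] F [ 0.   0.4 -0.3] w 0.0175 q [-29.  36.   5.  85.  -4.  58.  63.]
2
[[-0.0048, -0.0012, 0.0121, 0.002, 0.0023, -0.0001, 0.0], [0.0312, 0.0, 0.0081, 0.0, 0.0, 0.0, 0.0]]
```

View pics/d6c.png

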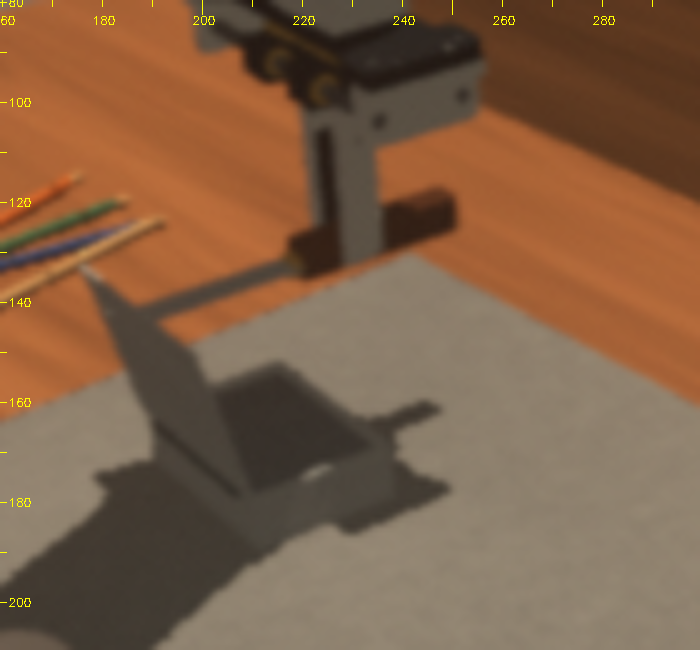

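View pics/wrist6.png

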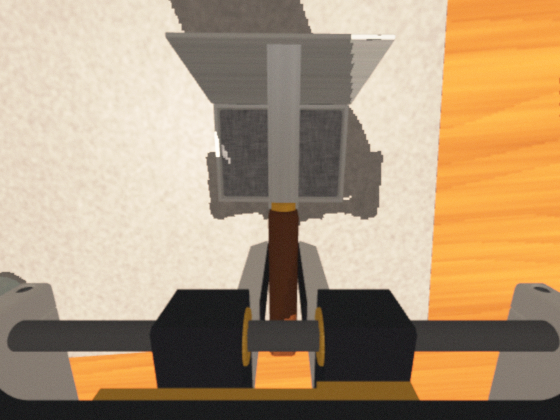

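The lid is past upright, at about 1.76 rad. I'll nudge it a little further and then retreat.

Emit:
carry_out([
  [0.022,0,0.01,0,0.002,0,0],
  [0,0,0.002,0,0,0,0],
  [0,0,0,0,0,0,0],
  [-0.05,0,0,0,0,0,0],
  [-0.1,0,0,0,0,0,0],
])

```text
time: 9.65
tcp_pos: [0.6957, 0.2678, 0.1327]
tcp_rot: [[-0.997, 0.079, -0.0], [0.079, 0.997, 0.005], [0.001, 0.005, -1.0]]
force: [0.3, 0.2, -0.5]
width: 0.0179
```

```bash
python3 - <<'E'
from arc import *
show()
from bench import grab_frame
import cv2
f=grab_frame('side'); cv2.imwrite(f'pics/side7.png',f['frame'][:,:,::-1])
from h import crop
crop('pics/side7.png',160,80,300,210,5,'pics/d7c.png')
plan([((.77,.20,.14),down(170)),((.77,.11,.10),down(165)),((.77,.11,.03),down(165))],0)
E
```

```text
t 9.65 p [0.6957 0.2678 0.1327] yaw 175.49 z [-0.     0.005 -1.   ] F [ 0.3  0.2 -0.5] w 0.0179 q [-27.  41.   5.  77.  -4.  62.  65.]
8
[[-0.0613, -0.0492, -0.0067, 0.0008, 0.0004, 0.0196, 0.0], [-0.0628, -0.0473, -0.0067, 0.0008, 0.0004, 0.0196, 0.0], [-0.0642, -0.0454, -0.0066, 0.0008, 0.0004, 0.0196, 0.0], [-0.013, -0.0739, 0.0333, 0.0, 0.0, 0.0185, 0.0], [-0.0152, -0.0735, 0.0333, 0.0, 0.0, 0.0185, 0.0]]
[[-0.0173, -0.073, 0.0333, 0.0, 0.0, 0.0185, 0.0], [0.0, 0.0, 0.0875, 0.0, 0.0, 0.0, 0.0], [0.0, 0.0, 0.0875, 0.0, 0.0, 0.0, 0.0]]
```

View pics/d7c.png

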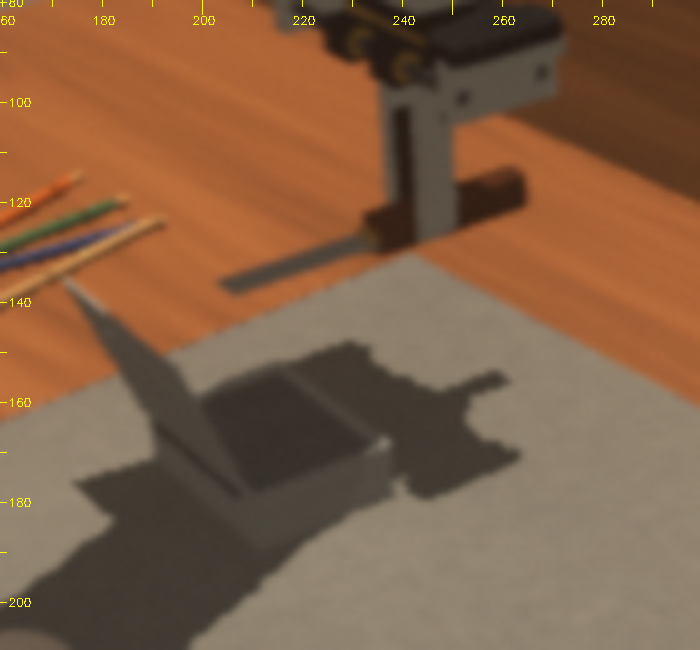

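Emit:
carry_out([
  [-0.061,-0.049,-0.007,0,0,0.02,0],
  [-0.063,-0.047,-0.007,0,0,0.02,0],
  [-0.064,-0.045,-0.007,0,0,0.02,0],
  [-0.013,-0.074,0.033,0,0,0.019,0],
  [-0.015,-0.073,0.033,0,0,0.019,0],
])

```text
time: 10.2
tcp_pos: [0.7752, 0.1402, 0.1122]
tcp_rot: [[-0.972, 0.235, 0.003], [0.235, 0.972, 0.005], [-0.002, 0.006, -1.0]]
force: [0.8, -0.9, -0.5]
width: 0.0171
```

Emit:
carry_out([
  [-0.017,-0.073,0.033,0,0,0.018,0],
  [0,0,0.06,0,0,0,0],
  [0,0,0.02,0,0,0,0],
])

```text
time: 10.5
tcp_pos: [0.7761, 0.1014, 0.064]
tcp_rot: [[-0.963, 0.271, 0.003], [0.271, 0.963, 0.002], [-0.002, 0.002, -1.0]]
force: [-0.2, 1.1, -0.8]
width: 0.0178
```

```bash
python3 - <<'E'
from arc import *
show()
plan([((.77,.11,.026),down(165))],0)
E
```

```text
t 10.5 p [0.7761 0.1014 0.064 ] yaw 164.27 z [ 0.003  0.002 -1.   ] F [-0.2  1.1 -0.8] w 0.0178 q [-14.  49.   8.  72.  -7.  59.  69.]
1
[[0.0207, 0.0162, 0.095, 0.0015, 0.0014, -0.0082, 0.0]]
```

Emit:
carry_out([
  [0,0,0.06,0.001,0.002,0,0],
  [0,0,0.025,0,0,0,0],
  [0,0,0,0,0,0,0],
])

```text
time: 10.8
tcp_pos: [0.7767, 0.1016, 0.0288]
tcp_rot: [[-0.963, 0.271, -0.001], [0.271, 0.963, 0.001], [0.001, 0.0, -1.0]]
force: [0.2, 1.2, -1.2]
width: 0.0173
```

```bash
python3 - <<'E'
from arc import *
show()
E
```

```text
t 10.8 p [0.7767 0.1016 0.0288] yaw 164.28 z [-0.001  0.001 -1.   ] F [ 0.2  1.2 -1.2] w 0.0173 q [-14.  52.   8.  72.  -7.  57.  69.]
```

Emit:
carry_out([
  [0,0,0.01,0,0,0,0],
  [0,0,0.005,0,0,0,0],
])

```text
time: 11.0
tcp_pos: [0.7777, 0.1026, 0.0245]
tcp_rot: [[-0.963, 0.27, 0.001], [0.27, 0.963, 0.001], [-0.001, 0.002, -1.0]]
force: [-0.9, 0.6, -0.1]
width: 0.0177
```

```bash
python3 - <<'E'
from arc import *
show()
E
```

```text
t 11.0 p [0.7777 0.1026 0.0245] yaw 164.34 z [ 0.001  0.001 -1.   ] F [-0.9  0.6 -0.1] w 0.0177 q [-14.  52.   8.  72.  -7.  56.  69.]
```

Only about 2 mm remains, so I'll release slowly and then open.

Emit:
carry_out([
  [0,0,0.006,0,0,0,0],
  [0,0,0.001,0,0,0,1],
  [0,0,0,0,0,0,1],
  [0,0,0,0,0,0,1],
  [0,0,0,0,0,0,1],
])

```text
time: 11.5
tcp_pos: [0.779, 0.1033, 0.0242]
tcp_rot: [[-0.963, 0.269, 0.004], [0.269, 0.963, 0.002], [-0.004, 0.003, -1.0]]
force: [-0.1, -1.2, 0.5]
width: 0.0461
```

Emit:
carry_out([
  [0,0,-0.05,0,0,0,1],
  [0,0,-0.12,0,0,0,1],
  [0,0,-0.12,0,0,0,1],
])

```text
time: 11.8
tcp_pos: [0.7752, 0.1026, 0.1387]
tcp_rot: [[-0.963, 0.269, -0.006], [0.269, 0.963, 0.0], [0.006, -0.001, -1.0]]
force: [0.3, -0.2, 1.0]
width: 0.0704
```

```bash
python3 - <<'E'
from arc import *
from bench import grab_frame
import cv2
show()
for n in ('side','wrist'):
    f=grab_frame(n); cv2.imwrite(f'pics/{n}8.png',f['frame'][:,:,::-1])
plan([((.66,-.15,.22),down(130)),((.521,-.318,.18),down(112.7))],1)
E
```

```text
t 11.8 p [0.7752 0.1026 0.1387] yaw 164.37 z [-0.006  0.    -1.   ] F [ 0.3 -0.2  1. ] w 0.0704 q [-15.  45.   9.  69.  -7.  66.  69.]
12
[[0.0164, -0.0983, -0.0269, 0.0004, 0.0003, 0.0545, 1.0], [0.008, -0.0994, -0.0269, 0.0004, 0.0003, 0.0545, 1.0], [-0.0006, -0.0997, -0.0268, 0.0004, 0.0003, 0.0545, 1.0], [-0.0091, -0.0993, -0.0267, 0.0004, 0.0003, 0.0545, 1.0], [-0.0175, -0.0982, -0.0267, 0.0004, 0.0003, 0.0545, 1.0]]
[[-0.0259, -0.0964, -0.0266, 0.0004, 0.0003, 0.0545, 1.0], [-0.034, -0.0938, -0.0266, 0.0004, 0.0003, 0.0545, 1.0], [-0.0197, -0.1072, 0.02, 0.0, 0.0, 0.0384, 1.0], [-0.0261, -0.1059, 0.02, 0.0, 0.0, 0.0384, 1.0], [-0.0325, -0.1041, 0.02, 0.0, 0.0, 0.0384, 1.0]]
[[-0.0387, -0.1019, 0.02, 0.0, 0.0, 0.0384, 1.0], [-0.0448, -0.0994, 0.02, 0.0, 0.0, 0.0384, 1.0]]
```

View pics/side8.png

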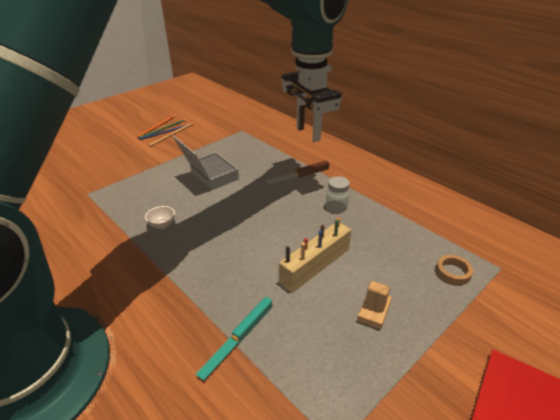

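View pics/wrist8.png

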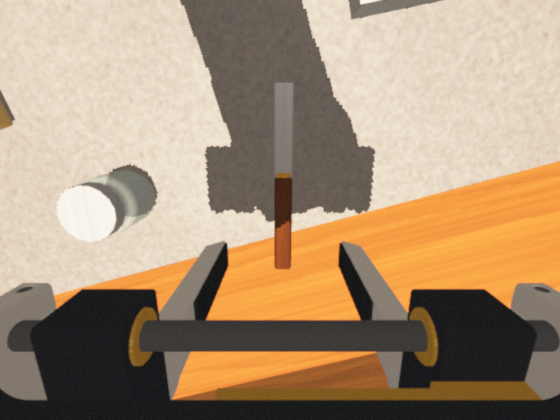

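The knife is lying free on the desk, clear of the tin, and the lid is still open. On to the stamp.

Emit:
carry_out([
  [0.016,-0.098,-0.027,0,0,0.054,1],
  [0.008,-0.099,-0.027,0,0,0.054,1],
  [-0.001,-0.1,-0.027,0,0,0.054,1],
  [-0.009,-0.099,-0.027,0,0,0.054,1],
  [-0.018,-0.098,-0.027,0,0,0.054,1],
])

```text
time: 12.4
tcp_pos: [0.6933, -0.0764, 0.2072]
tcp_rot: [[-0.763, 0.646, 0.013], [0.646, 0.763, 0.007], [-0.005, 0.013, -1.0]]
force: [0.1, -0.5, -0.1]
width: 0.094
```

Emit:
carry_out([
  [-0.026,-0.096,-0.027,0,0,0.054,1],
  [-0.034,-0.094,-0.027,0,0,0.054,1],
  [-0.02,-0.107,0.02,0,0,0.038,1],
  [-0.026,-0.106,0.02,0,0,0.038,1],
  [-0.033,-0.104,0.02,0,0,0.038,1],
])

```text
time: 12.9
tcp_pos: [0.5726, -0.2564, 0.2128]
tcp_rot: [[-0.482, 0.876, 0.027], [0.876, 0.482, 0.006], [-0.008, 0.026, -1.0]]
force: [0.8, -2.0, -0.3]
width: 0.094
```

Emit:
carry_out([
  [-0.039,-0.102,0.02,0,0,0.038,1],
  [0,0,0,0,0,0,1],
])

```text
time: 13.1
tcp_pos: [0.5392, -0.2962, 0.2061]
tcp_rot: [[-0.418, 0.908, 0.029], [0.908, 0.418, 0.004], [-0.009, 0.028, -1.0]]
force: [0.8, -0.2, -0.1]
width: 0.0944
```

```bash
python3 - <<'E'
from arc import *
from bench import grab_frame
import cv2
show()
for n in ('wrist',):
    f=grab_frame(n); cv2.imwrite(f'pics/{n}9.png',f['frame'][:,:,::-1])
plan([((.521,-.318,.15),down(112.7))],1)
E
```

```text
t 13.1 p [ 0.5392 -0.2962  0.2061] yaw 114.7 z [ 0.029  0.004 -1.   ] F [ 0.8 -0.2 -0.1] w 0.0944 q [  8.  25.  25.  97. -13.  60.  61.]
2
[[-0.016, -0.0382, 0.0699, 0.0094, 0.0026, 0.0126, 1.0], [-0.017, -0.0368, 0.0704, 0.0094, 0.0026, 0.0126, 1.0]]
```

View pics/wrist9.png

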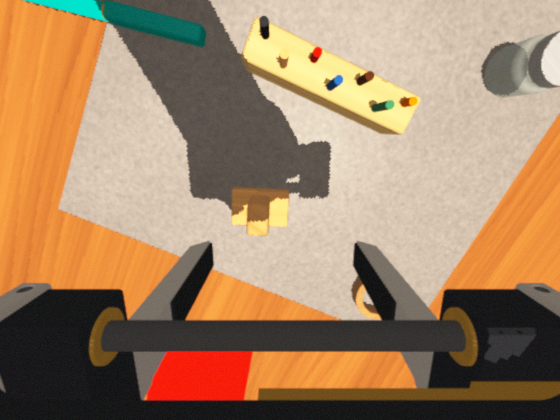

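```bash
python3 - <<'E'
from fit import *
from h import crop
crop('pics/wrist9.png',210,170,310,250,7,'pics/w9c.png')
f=grab_frame('wrist'); C['wrist']=(f["mtx"],np.linalg.inv(f["pose"]))
th=np.radians(22.72);c,s=np.cos(th),np.sin(th)
def S(x,y,z): return [.5208+c*x-s*y,-.3176+s*x+c*y,z]
print(proj('wrist',[S(i*.035,j*.0225,.021) for i,j in((-1,-1),(-1,1),(1,1),(1,-1))]).round(1).tolist())
print(proj('wrist',[S(i*.012,j*.018,.071) for i,j in((-1,-1),(-1,1),(1,1),(1,-1))]).round(1).tolist())
E
```

```text
[[222.2, 225.2], [221.8, 189.8], [279.8, 192.1], [278.2, 227.2]]
[[235.7, 236.7], [235.7, 204.5], [258.7, 205.3], [257.9, 237.4]]
```

View pics/w9c.png

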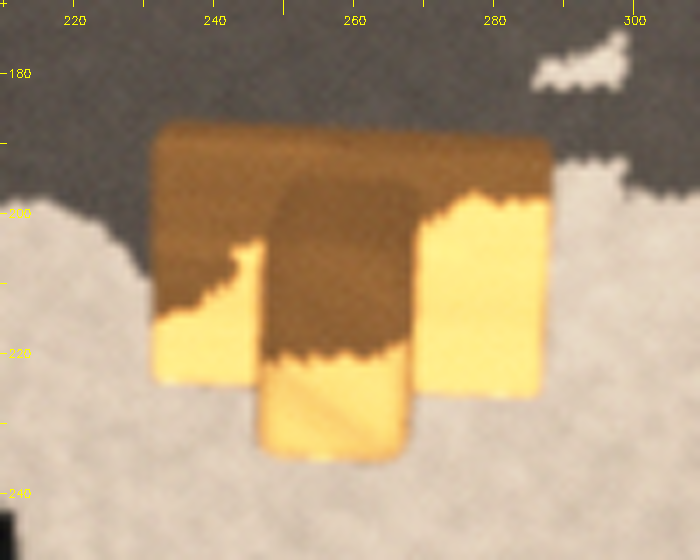

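```bash
python3 - <<'E'
from fit import *
from plan import show
import cv2
from h import crop
show()
f=grab_frame('wrist'); cv2.imwrite('pics/w10.png',f['frame'][:,:,::-1]); print(f['pose'].round(4).tolist())
C['wrist']=(f["mtx"],np.linalg.inv(f["pose"]))
crop('pics/w10.png',210,170,310,250,7,'pics/w10c.png')
th=np.radians(22.72);c,s=np.cos(th),np.sin(th)
def S(x,y,z): return [.5208+c*x-s*y,-.3176+s*x+c*y,z]
print(proj('wrist',[S(i*.035,j*.0225,.021) for i,j in((-1,-1),(-1,1),(1,1),(1,-1))]).round(1).tolist())
show()
E
```

```text
t 13.4 p [ 0.5446 -0.2898  0.2056] yaw 115.4 z [ 0.03   0.006 -1.   ] F [ 0.2 -0.5 -0.2] w 0.094 q [  7.  25.  24.  97. -13.  60.  61.]
[[0.9024, 0.406, 0.1445, 0.5076], [0.4299, -0.8709, -0.2382, -0.2194], [0.0291, 0.2771, -0.9604, 0.3654], [0.0, 0.0, 0.0, 1.0]]
[[221.6, 225.9], [221.2, 190.4], [279.3, 192.8], [277.7, 227.9]]
t 13.45 p [ 0.5445 -0.2899  0.2055] yaw 115.39 z [ 0.03   0.006 -1.   ] F [-0.2 -0.5  0. ] w 0.0938 q [  7.  25.  24.  97. -13.  60.  61.]
```

View pics/w10c.png

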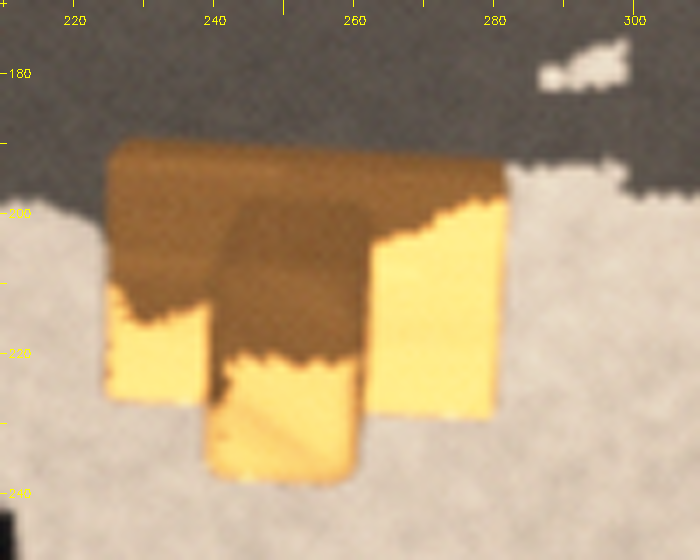

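```bash
python3 - <<'E'
from plan import *
plan([((.522,-.317,.115),down(112.7))],1,maxmm=50)
E
```

```text
2
[[-0.0177, -0.0432, 0.112, 0.0093, 0.0022, 0.015, 1.0], [-0.0191, -0.0411, 0.1125, 0.0093, 0.0022, 0.015, 1.0]]
```

Emit:
carry_out([
  [-0.018,-0.043,0.11,0.009,0.002,0.015,1],
  [-0.019,-0.041,0.11,0.009,0.002,0.015,1],
  [0,0,0,0,0,0,1],
])

```text
time: 13.75
tcp_pos: [0.5249, -0.3154, 0.1159]
tcp_rot: [[-0.39, 0.921, 0.004], [0.921, 0.39, -0.001], [-0.002, 0.004, -1.0]]
force: [-0.4, 1.5, -0.4]
width: 0.0939
```

```bash
python3 - <<'E'
from plan import *
show()
plan([((.522,-.317,.115),down(112.7))],1,maxmm=50)
E
```

```text
t 13.75 p [ 0.5249 -0.3154  0.1159] yaw 112.95 z [ 0.004 -0.001 -1.   ] F [-0.4  1.5 -0.4] w 0.0939 q [ 11.  31.  24. 100. -15.  51.  64.]
1
[[-0.0008, -0.0083, 0.0022, 0.0022, 0.0016, 0.0028, 1.0]]
```

Emit:
carry_out([
  [0,-0.007,0.08,0.002,0.001,0.003,1],
  [0,0,0.07,0,0,0,1],
  [0,0,0.005,0,0,0,1],
])

```text
time: 14.05
tcp_pos: [0.5266, -0.315, 0.0559]
tcp_rot: [[-0.39, 0.921, 0.005], [0.921, 0.39, -0.001], [-0.003, 0.004, -1.0]]
force: [-0.2, 0.5, 0.9]
width: 0.0936
```

```bash
python3 - <<'E'
from plan import *
show()
plan([((.522,-.317,.052),down(112.7))],1,maxmm=50)
from bench import grab_frame
import cv2
f=grab_frame('wrist'); cv2.imwrite('pics/w11.png',f['frame'][:,:,::-1])
E
```

```text
t 14.05 p [ 0.5266 -0.315   0.0559] yaw 112.96 z [ 0.005 -0.001 -1.   ] F [-0.2  0.5  0.9] w 0.0936 q [ 12.  36.  22. 102. -18.  45.  65.]
1
[[-0.0001, -0.0125, 0.0098, 0.0025, 0.0018, 0.0028, 1.0]]
```

View pics/w11.png

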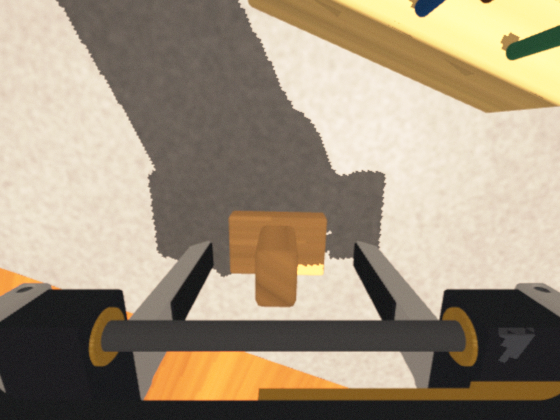

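Emit:
carry_out([
  [0,-0.012,0.011,0.002,0.001,0.002,0.6],
  [0,-0.002,0.002,0.001,0.001,0,0],
  [0,0,0.002,0,0,0,0],
  [0,0,0.002,0,0,0,0],
  [0,0,0.002,0,0,0,0],
], grip_force=35)

```text
time: 14.6
tcp_pos: [0.5254, -0.3184, 0.0559]
tcp_rot: [[-0.389, 0.921, 0.008], [0.921, 0.389, -0.003], [-0.006, 0.006, -1.0]]
force: [0.4, -0.2, 0.5]
width: 0.0577
```

```bash
python3 - <<'E'
from plan import *
show()
E
```

```text
t 14.6 p [ 0.5254 -0.3184  0.0559] yaw 112.88 z [ 0.008 -0.003 -1.   ] F [ 0.4 -0.2  0.5] w 0.0577 q [ 12.  36.  22. 102. -18.  45.  66.]
```

Emit:
carry_out([
  [0,-0.006,0.006,0.004,0.003,0.001,0],
  [0,-0.002,0.002,0.002,0.001,0,0],
  [0,0,0.002,0,0,0,0],
  [0,0,0,0,0,0,0],
])

```text
time: 15.0
tcp_pos: [0.5223, -0.3197, 0.0518]
tcp_rot: [[-0.387, 0.922, -0.004], [0.922, 0.387, -0.001], [0.001, -0.004, -1.0]]
force: [0.6, 1.0, -0.3]
width: 0.0254
```

Emit:
carry_out([
  [0,0,0,0,0,0,0],
  [0,0,0,0,0,0,0],
  [0,0,0,0,0,0,0],
])

```text
time: 15.3
tcp_pos: [0.5224, -0.3198, 0.0519]
tcp_rot: [[-0.387, 0.922, -0.004], [0.922, 0.387, -0.001], [0.001, -0.004, -1.0]]
force: [-0.0, -0.4, -0.2]
width: 0.0236
```

```bash
python3 - <<'E'
from plan import *
show()
from bench import grab_frame
import cv2
f=grab_frame('wrist'); cv2.imwrite('pics/w12.png',f['frame'][:,:,::-1])
f=grab_frame('side'); cv2.imwrite('pics/side12.png',f['frame'][:,:,::-1])
from h import crop
crop('pics/side12.png',320,200,440,340,4,'pics/d12c.png')
E
```

```text
t 15.3 p [ 0.5224 -0.3198  0.0519] yaw 112.77 z [-0.004 -0.001 -1.   ] F [-0.  -0.4 -0.2] w 0.0236 q [ 12.  36.  22. 102. -18.  45.  66.]
```

View pics/w12.png

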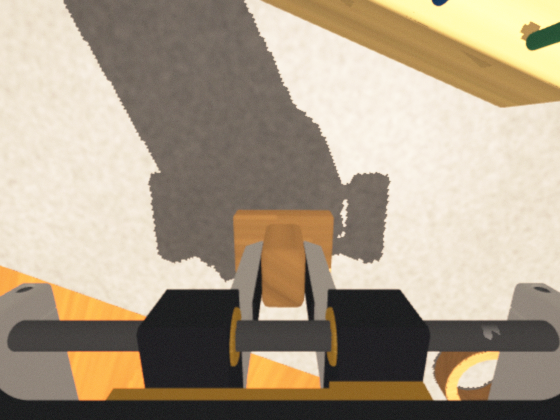

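View pics/d12c.png

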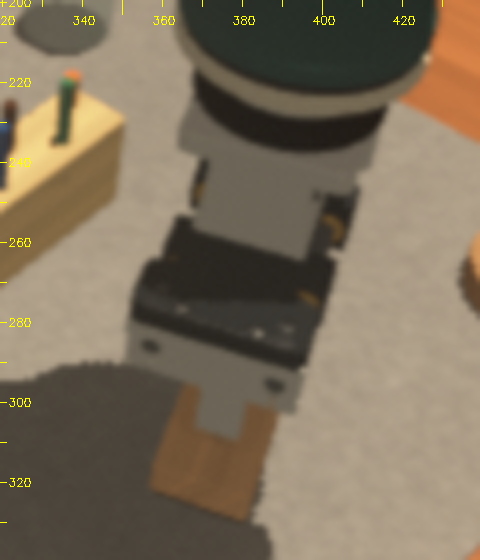

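```bash
python3 - <<'E'
from fit import *
from plan import *
s=ctrl.get_state(); p=s['tcp_pos'];r=s['tcp_rot']
f=grab_frame('wrist'); C['wrist']=(f["mtx"],np.linalg.inv(f["pose"]))
for o in (-.004,0,.004):
    P=[p+r@np.array([o+.0225,y,.0519-.021]) for y in(-.035,.035)]+[p+r@np.array([o+a*.018,y,.0519-.071]) for y in(-.012,.012) for a in (1,-1)]
    print(o,proj('wrist',P).round(1).tolist())
from h import crop
crop('pics/w12.png',220,200,350,320,5.5,'pics/w12c.png')
plan([((.5224,-.3198,.235),down(112.7)),((.56,-.05,.245),down(135)),(( .5843,.2742,.235),down(175.26))],0)
E
```

```text
-0.004 [[230.1, 221.7], [331.3, 221.8], [257.4, 258.0], [258.8, 316.9], [302.7, 258.1], [301.4, 316.9]]
0 [[229.9, 216.2], [331.6, 216.3], [257.2, 251.0], [258.7, 310.7], [302.8, 251.1], [301.6, 310.7]]
0.004 [[229.6, 210.6], [331.8, 210.7], [257.0, 243.9], [258.5, 304.4], [303.0, 244.0], [301.7, 304.4]]
20
[[0.0, -0.0004, -0.0916, -0.0005, -0.0001, 0.0002, 0.0], [0.0, -0.0003, -0.0916, -0.0005, -0.0001, 0.0002, 0.0], [0.0, -0.0003, -0.0916, -0.0005, -0.0001, 0.0002, 0.0], [-0.0, -0.0002, -0.0916, -0.0005, -0.0001, 0.0002, 0.0], [-0.0, -0.0001, -0.0916, -0.0005, -0.0001, 0.0002, 0.0]]
[[0.0837, 0.0496, -0.0036, 0.0, 0.0, -0.0354, 0.0], [0.0808, 0.0541, -0.0036, 0.0, 0.0, -0.0354, 0.0], [0.0777, 0.0586, -0.0036, 0.0, 0.0, -0.0354, 0.0], [0.0743, 0.0628, -0.0036, 0.0, 0.0, -0.0354, 0.0], [0.0707, 0.0668, -0.0036, 0.0, 0.0, -0.0354, 0.0]]
[[0.0669, 0.0706, -0.0036, 0.0, 0.0, -0.0354, 0.0], [0.0629, 0.0743, -0.0036, 0.0, 0.0, -0.0354, 0.0], [0.0663, 0.077, 0.0031, 0.0, 0.0, -0.0559, 0.0], [0.0593, 0.0825, 0.0031, 0.0, 0.0, -0.0559, 0.0], [0.0518, 0.0874, 0.0031, 0.0, 0.0, -0.0559, 0.0]]
[[0.0439, 0.0916, 0.0031, 0.0, 0.0, -0.0559, 0.0], [0.0357, 0.0951, 0.0031, 0.0, 0.0, -0.0559, 0.0], [0.0272, 0.0979, 0.0031, 0.0, 0.0, -0.0559, 0.0], [0.0185, 0.0999, 0.0031, 0.0, 0.0, -0.0559, 0.0], [0.0097, 0.1011, 0.0031, 0.0, 0.0, -0.0559, 0.0]]
```

View pics/w12c.png

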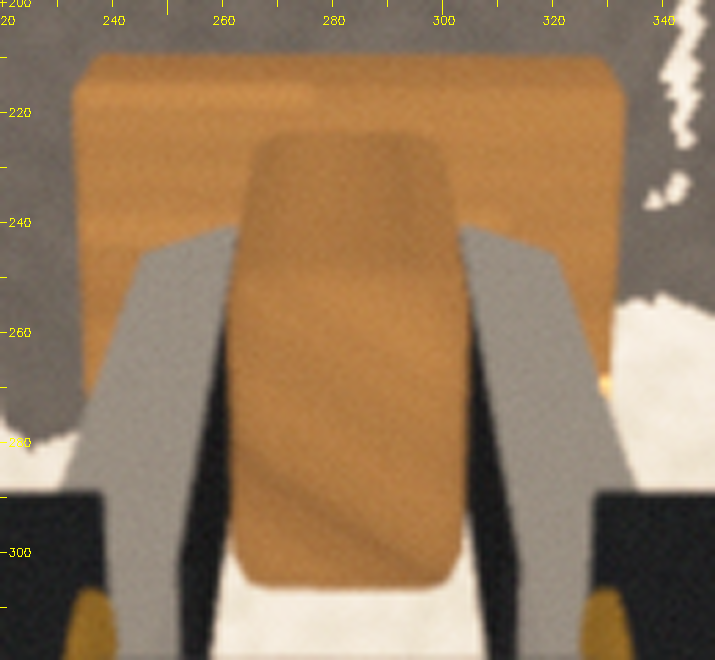

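The stamp is held with the jaws square across the grip, and it sits within about 1 mm of the TCP along the tool's x. I'll lift it and carry it high over the pencil block.

Emit:
carry_out([
  [0,0,-0.09,0,0,0,0],
  [0,0,-0.09,0,0,0,0],
  [0,0,-0.09,0,0,0,0],
  [0,0,-0.09,0,0,0,0],
  [0,0,-0.08,0,0,0,0],
])

```text
time: 16.05
tcp_pos: [0.5203, -0.318, 0.2284]
tcp_rot: [[-0.387, 0.922, -0.014], [0.922, 0.387, 0.003], [0.008, -0.012, -1.0]]
force: [0.7, -0.2, -1.6]
width: 0.0239
```

```bash
python3 - <<'E'
from plan import *
show()
plan([((.56,-.05,.245),down(135)),(( .5843,.2742,.235),down(175.26))],0)
E
```

```text
t 16.05 p [ 0.5203 -0.318   0.2284] yaw 112.75 z [-0.014  0.003 -1.   ] F [ 0.7 -0.2 -1.6] w 0.0239 q [  8.  24.  27.  95. -11.  65.  61.]
15
[[0.0828, 0.05, -0.0058, -0.0009, -0.001, -0.0353, 0.0], [0.0799, 0.0546, -0.0059, -0.0009, -0.001, -0.0353, 0.0], [0.0768, 0.0589, -0.0059, -0.0009, -0.001, -0.0353, 0.0], [0.0734, 0.0631, -0.0059, -0.0009, -0.001, -0.0353, 0.0], [0.0698, 0.0671, -0.006, -0.0009, -0.001, -0.0353, 0.0]]
[[0.0659, 0.0708, -0.006, -0.0009, -0.001, -0.0353, 0.0], [0.0619, 0.0744, -0.006, -0.0009, -0.001, -0.0353, 0.0], [0.0663, 0.077, 0.0031, 0.0, 0.0, -0.0559, 0.0], [0.0593, 0.0825, 0.0031, 0.0, 0.0, -0.0559, 0.0], [0.0518, 0.0874, 0.0031, 0.0, 0.0, -0.0559, 0.0]]
[[0.0439, 0.0916, 0.0031, 0.0, 0.0, -0.0559, 0.0], [0.0357, 0.0951, 0.0031, 0.0, 0.0, -0.0559, 0.0], [0.0272, 0.0979, 0.0031, 0.0, 0.0, -0.0559, 0.0], [0.0185, 0.0999, 0.0031, 0.0, 0.0, -0.0559, 0.0], [0.0097, 0.1011, 0.0031, 0.0, 0.0, -0.0559, 0.0]]
```

Emit:
carry_out([
  [0.083,0.05,-0.006,-0.001,-0.001,-0.035,0],
  [0.08,0.055,-0.006,-0.001,-0.001,-0.035,0],
  [0.077,0.059,-0.006,-0.001,-0.001,-0.035,0],
  [0.073,0.063,-0.006,-0.001,-0.001,-0.035,0],
  [0.07,0.067,-0.006,-0.001,-0.001,-0.035,0],
])

```text
time: 16.55
tcp_pos: [0.5486, -0.1269, 0.2452]
tcp_rot: [[-0.622, 0.783, 0.002], [0.783, 0.622, -0.005], [-0.005, -0.001, -1.0]]
force: [1.5, -0.3, -1.4]
width: 0.0236
```

Emit:
carry_out([
  [0.066,0.071,-0.006,0,-0.001,-0.035,0],
  [0.062,0.074,-0.006,0,-0.001,-0.035,0],
  [0.066,0.077,0.003,0,0,-0.056,0],
  [0.059,0.082,0.003,0,0,-0.056,0],
  [0.052,0.087,0.003,0,0,-0.056,0],
])

```text
time: 17.05
tcp_pos: [0.5676, 0.0787, 0.2456]
tcp_rot: [[-0.872, 0.49, 0.005], [0.49, 0.872, -0.007], [-0.007, -0.004, -1.0]]
force: [1.3, -0.2, -1.7]
width: 0.0237
```

```bash
python3 - <<'E'
from plan import *
show()
plan([(( .5843,.2742,.22),down(175.26))],0)
E
```

```text
t 17.05 p [0.5676 0.0787 0.2456] yaw 150.67 z [ 0.005 -0.007 -1.   ] F [ 1.3 -0.2 -1.7] w 0.0237 q [-20.  17.  11.  99.  -3.  63.  52.]
5
[[0.0407, 0.0894, 0.0122, -0.0007, 0.0008, -0.0546, 0.0], [0.0329, 0.0925, 0.0123, -0.0007, 0.0008, -0.0546, 0.0], [0.0248, 0.095, 0.0124, -0.0007, 0.0008, -0.0546, 0.0], [0.0166, 0.0967, 0.0126, -0.0007, 0.0008, -0.0546, 0.0], [0.0082, 0.0978, 0.0127, -0.0007, 0.0008, -0.0546, 0.0]]
```

Emit:
carry_out([
  [0.041,0.089,0.01,-0.001,0.001,-0.055,0],
  [0.033,0.092,0.01,-0.001,0.001,-0.055,0],
  [0.025,0.095,0.01,-0.001,0.001,-0.055,0],
  [0.017,0.094,0.01,-0.001,0.001,-0.055,0],
  [0.008,0.08,0.01,0,0,-0.05,0],
])

```text
time: 17.55
tcp_pos: [0.5792, 0.2748, 0.2239]
tcp_rot: [[-0.998, 0.068, -0.001], [0.068, 0.998, 0.001], [0.001, 0.001, -1.0]]
force: [0.3, -0.1, -2.0]
width: 0.0235
```

Emit:
carry_out([
  [0,0,0,0,0,0,0],
  [0,0,0,0,0,0,0],
])

```text
time: 17.75
tcp_pos: [0.5775, 0.2798, 0.2221]
tcp_rot: [[-0.998, 0.059, -0.003], [0.059, 0.998, 0.002], [0.004, 0.001, -1.0]]
force: [0.2, -0.5, -2.4]
width: 0.0238
```

```bash
python3 - <<'E'
from arc import *
show()
plan([(T(-.001,0,.22),D)],0)
from bench import grab_frame
import cv2
for n in ('wrist','side','scene'):
  f=grab_frame(n); cv2.imwrite(f'pics/{n}13.png',f['frame'][:,:,::-1])
E
```

```text
t 17.75 p [0.5775 0.2798 0.2221] yaw 176.59 z [-0.003  0.002 -1.   ] F [ 0.2 -0.5 -2.4] w 0.0238 q [-30.  26.   2.  90.  -1.  64.  59.]
1
[[-0.0204, -0.013, 0.0051, 0.0009, -0.0023, 0.0148, 0.0]]
```

View pics/wrist13.png

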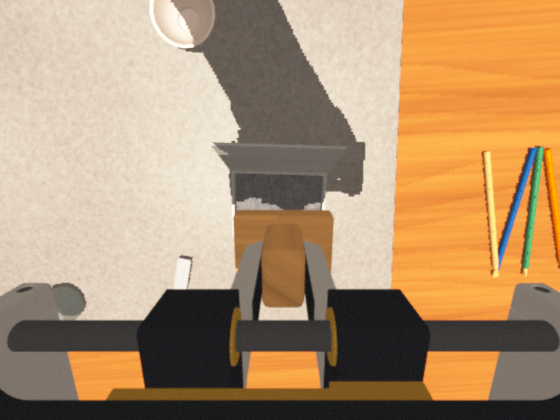

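View pics/side13.png

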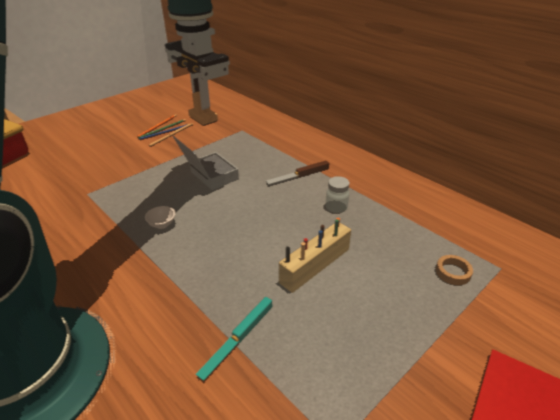

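View pics/scene13.png

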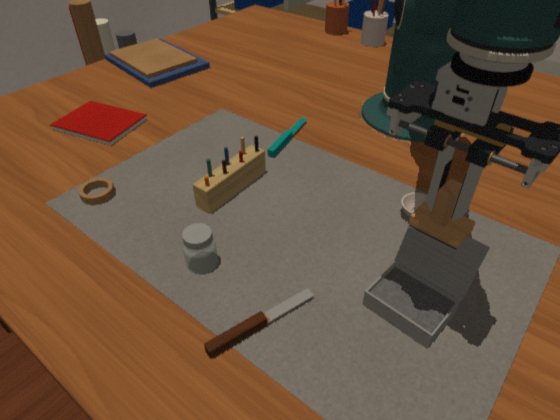

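The tin is open with the stamp above it. I'll refine the tin pose from the visible rim.

```bash
python3 - <<'E'
from h import crop
crop('pics/scene13.png',355,250,485,350,6,'pics/s13c.png')
crop('pics/side13.png',165,130,250,195,9,'pics/d13c.png')
from fit import *
c,s=np.cos(np.radians(175.26)),np.sin(np.radians(175.26))
def T(x,y,z): return [.5843+c*x-s*y,.2742+s*x+c*y,z]
for n in('scene','side'): print(n,proj(n,[T(i*.0425,j*.0575,.034) for i,j in((-1,1),(-1,-1),(1,-1),(1,1))]).round(1).tolist(), proj(n,[T(i*.0425,j*.0575,0) for i,j in((-1,1),(-1,-1),(1,-1),(1,1))]).round(1).tolist())
E
```

```text
scene [[364.5, 291.0], [432.1, 335.5], [459.9, 300.1], [394.3, 261.4]] [[361.9, 304.4], [426.9, 348.7], [454.1, 313.5], [391.0, 274.8]]
side [[238.0, 168.2], [215.6, 151.4], [189.1, 161.1], [210.6, 179.2]] [[238.8, 178.7], [216.8, 161.6], [190.8, 171.5], [212.0, 189.9]]
```

View pics/s13c.png

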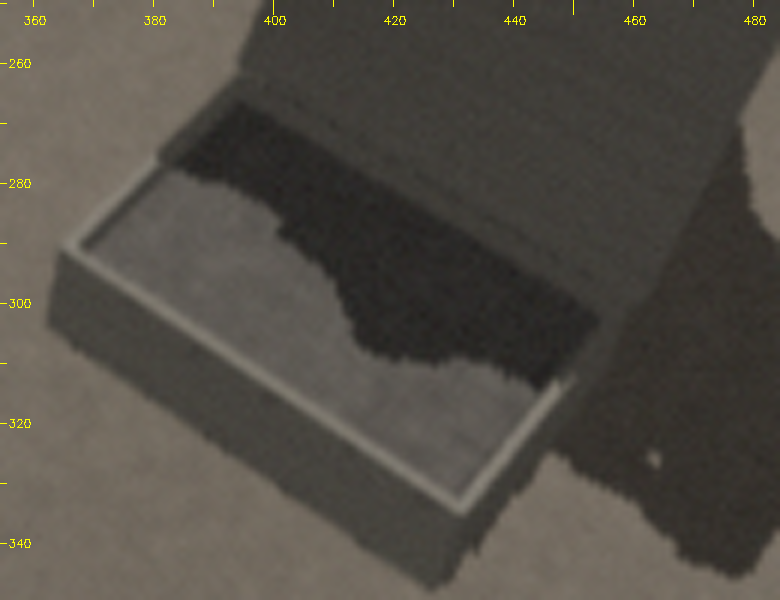

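View pics/d13c.png

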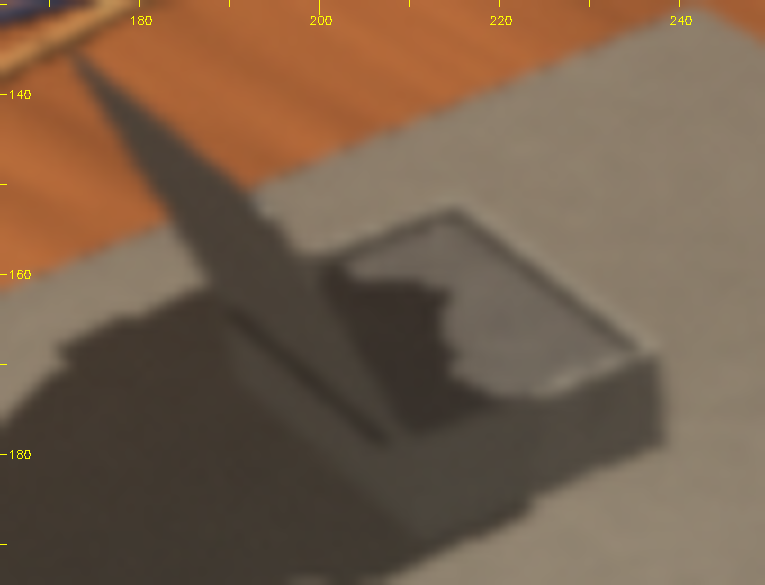

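The rim corners match the prediction within 1 px: (365,290), (431,335) and (394,262). I'll centre over the pad and go down.

Emit:
carry_out([
  [-0.02,-0.013,0.005,0.001,-0.002,0.015,0],
  [0,0,0,0,0,0,0],
])

```text
time: 18.2
tcp_pos: [0.5867, 0.2711, 0.2212]
tcp_rot: [[-0.996, 0.089, 0.002], [0.089, 0.996, -0.0], [-0.002, 0.0, -1.0]]
force: [0.4, 0.3, -1.1]
width: 0.0238
```

```bash
python3 - <<'E'
from arc import *
show()
plan([(T(-.001,0,.13),D)],0)
E
```

```text
t 18.2 p [0.5867 0.2711 0.2212] yaw 174.88 z [ 0.002 -0.    -1.   ] F [ 0.4  0.3 -1.1] w 0.0238 q [-29.  26.   3.  90.  -1.  64.  58.]
3
[[0.0016, 0.0024, 0.076, 0.0, 0.0004, -0.0014, 0.0], [0.0015, 0.0024, 0.076, 0.0, 0.0004, -0.0014, 0.0], [0.0015, 0.0024, 0.076, 0.0, 0.0004, -0.0014, 0.0]]
```

Emit:
carry_out([
  [0.002,0.002,0.07,0,0,-0.001,0],
  [0.002,0.002,0.07,0,0,-0.001,0],
  [0.001,0.002,0.05,0,0,-0.001,0],
  [0,0,0,0,0,0,0],
])

```text
time: 18.6
tcp_pos: [0.587, 0.2718, 0.1441]
tcp_rot: [[-0.996, 0.089, 0.005], [0.089, 0.996, 0.001], [-0.005, 0.001, -1.0]]
force: [-1.2, 0.4, -2.0]
width: 0.0239
```

```bash
python3 - <<'E'
from arc import *
show()
plan([(T(-.001,0,.092),D)],0)
from bench import grab_frame
import cv2
for n in ('scene','side'):
  f=grab_frame(n); cv2.imwrite(f'pics/{n}14.png',f['frame'][:,:,::-1])
from h import crop
crop('pics/scene14.png',355,200,505,350,4,'pics/s14c.png')
crop('pics/side14.png',165,90,265,195,5.5,'pics/d14c.png')
E
```

```text
t 18.6 p [0.587  0.2718 0.1441] yaw 174.9 z [ 0.005  0.001 -1.   ] F [-1.2  0.4 -2. ] w 0.0239 q [-29.  31.   2.  93.  -1.  56.  58.]
2
[[0.0026, 0.0027, 0.0651, 0.0003, 0.0015, -0.002, 0.0], [0.0025, 0.0027, 0.0651, 0.0003, 0.0015, -0.002, 0.0]]
```

View pics/s14c.png

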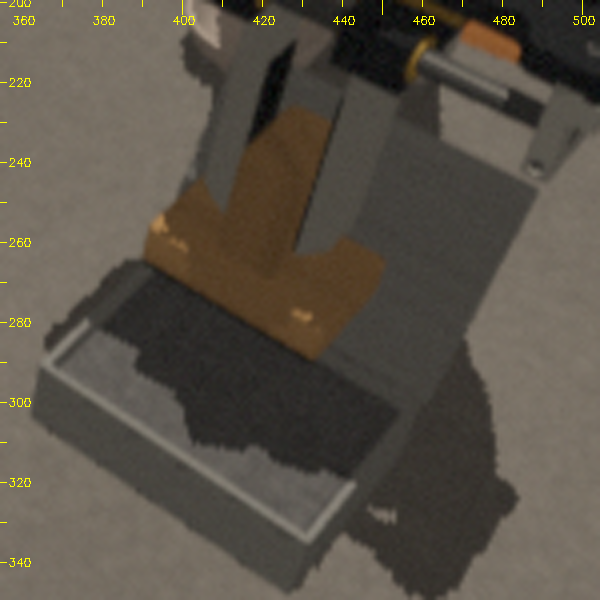

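View pics/d14c.png

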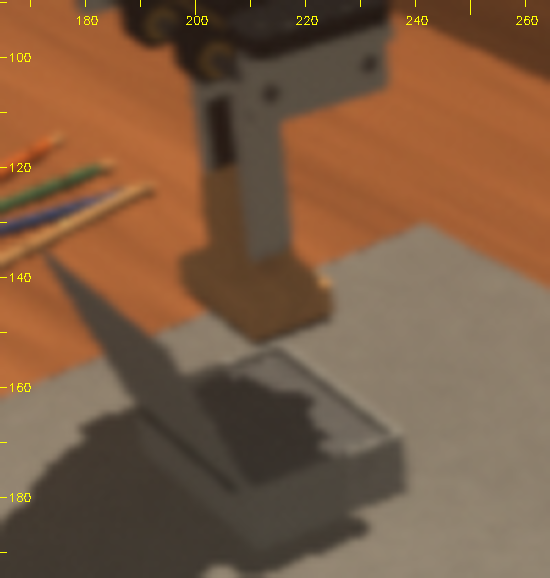

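```bash
cat > chk.py <<'E'
from fit import *
from plan import *
s=ctrl.get_state(); p=s['tcp_pos'];r=s['tcp_rot']
for n in ('scene','side'):
  for nm,z in (('face',.052),('basetop',.031)):
    P=[p+r@np.array([.001+i*.0225,j*.035,z]) for i,j in((-1,-1),(-1,1),(1,1),(1,-1))]
    print(n,nm,proj(n,P).round(1).tolist())
E
python3 chk.py
```

```text
scene face [[388.6, 265.6], [432.3, 292.0], [448.2, 274.0], [405.1, 249.6]]
scene basetop [[390.9, 255.6], [435.9, 282.0], [451.9, 264.0], [407.7, 239.6]]
side face [[226.7, 146.7], [212.9, 136.6], [198.3, 141.8], [211.8, 152.2]]
side basetop [[226.0, 139.6], [212.1, 129.6], [197.3, 134.7], [210.9, 145.0]]
```

Emit:
carry_out([
  [0.003,0.003,0.06,0,0.002,-0.002,0],
  [0.002,0.002,0.045,0,0.001,-0.001,0],
  [0,0,0,0,0,0,0],
])

```text
time: 19.1
tcp_pos: [0.5892, 0.2759, 0.1086]
tcp_rot: [[-0.996, 0.084, 0.01], [0.084, 0.996, 0.006], [-0.009, 0.007, -1.0]]
force: [0.3, -0.2, -1.7]
width: 0.0238
```

```bash
python3 - <<'E'
from arc import *
show()
plan([(T(-.001,0,.092),D)],0)
E
```

```text
t 19.1 p [0.5892 0.2759 0.1086] yaw 175.16 z [ 0.01   0.006 -1.   ] F [ 0.3 -0.2 -1.7] w 0.0238 q [-29.  33.   2.  95.  -1.  52.  59.]
1
[[0.0097, -0.0056, 0.0413, 0.0045, 0.006, -0.001, 0.0]]
```

Emit:
carry_out([
  [0.01,-0.006,0.03,0.004,0.006,0,0],
  [0.003,-0.002,0.01,0.001,0.002,0,0],
  [0,0,0.003,0,0,0,0],
])

```text
time: 19.4
tcp_pos: [0.5843, 0.2733, 0.0919]
tcp_rot: [[-0.996, 0.084, -0.002], [0.084, 0.996, -0.0], [0.002, -0.0, -1.0]]
force: [-0.3, -0.6, -1.5]
width: 0.024
```

```bash
python3 - <<'E'
from arc import *
show()
plan([(T(-.001,0,.092),D)],0)
E
```

```text
t 19.4 p [0.5843 0.2733 0.0919] yaw 175.15 z [-0.002 -0.    -1.   ] F [-0.3 -0.6 -1.5] w 0.024 q [-29.  34.   2.  95.  -2.  51.  59.]
1
[[-0.0023, 0.0022, -0.0002, -0.0003, -0.0016, -0.0012, 0.0]]
```

Emit:
carry_out([
  [-0.001,0.001,0,0,0,0,0],
  [0,0,0,0,0,0,0],
  [0,0,0,0,0,0,0],
])

```text
time: 19.7
tcp_pos: [0.5852, 0.2738, 0.0927]
tcp_rot: [[-0.996, 0.085, -0.002], [0.085, 0.996, 0.0], [0.002, 0.0, -1.0]]
force: [-0.2, -0.1, -1.9]
width: 0.0237
```

```bash
python3 - <<'E'
from arc import *
show()
from bench import grab_frame
import cv2
for n in ('scene','side','wrist'):
  f=grab_frame(n); cv2.imwrite(f'pics/{n}15.png',f['frame'][:,:,::-1])
show()
from h import crop
crop('pics/scene15.png',355,210,495,350,5,'pics/s15c.png')
crop('pics/side15.png',165,100,265,195,6,'pics/d15c.png')
E
python3 chk.py
```

```text
t 19.7 p [0.5852 0.2738 0.0927] yaw 175.14 z [-0.002  0.    -1.   ] F [-0.2 -0.1 -1.9] w 0.0237 q [-29.  34.   2.  95.  -2.  51.  59.]
t 19.85 p [0.5851 0.2738 0.0926] yaw 175.15 z [-0.002  0.    -1.   ] F [-0.1  0.4 -1.4] w 0.0239 q [-29.  34.   2.  95.  -2.  51.  59.]
scene face [[384.6, 288.5], [425.6, 314.7], [440.7, 296.6], [400.4, 272.3]]
scene basetop [[386.7, 279.7], [428.8, 305.9], [444.1, 287.8], [402.7, 263.5]]
side face [[227.0, 165.2], [213.5, 154.9], [199.3, 160.1], [212.5, 170.9]]
side basetop [[226.3, 158.5], [212.7, 148.3], [198.3, 153.4], [211.7, 164.1]]
```

View pics/s15c.png

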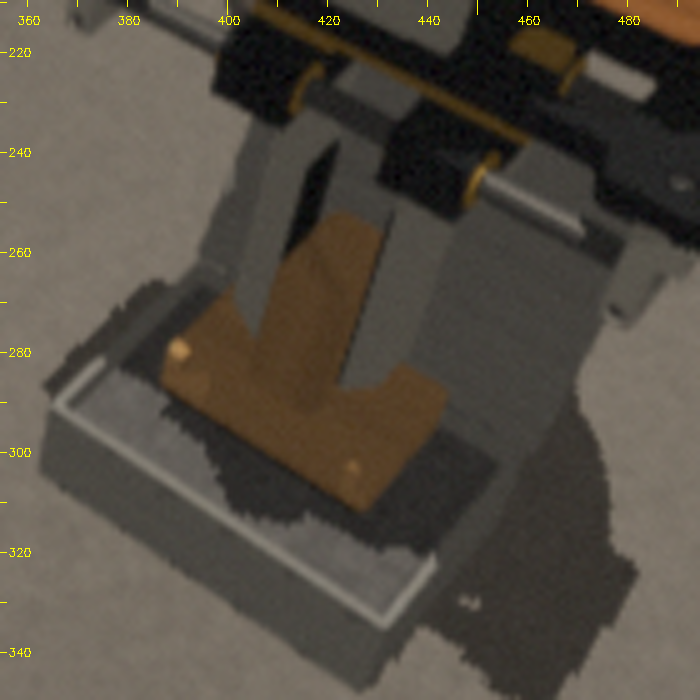

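View pics/d15c.png

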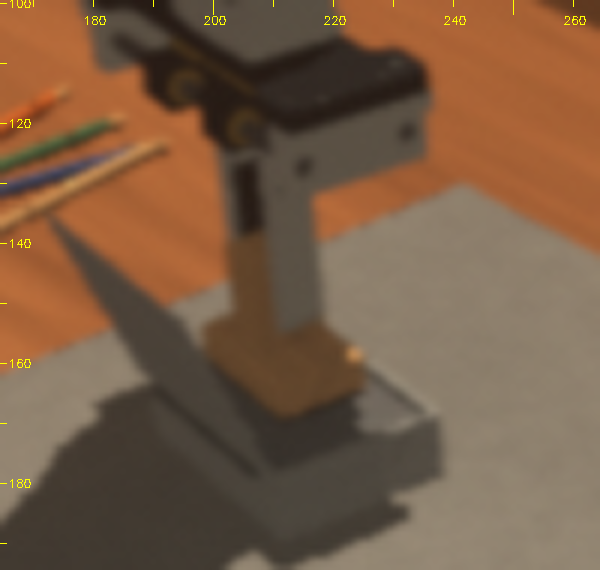

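View pics/wrist15.png

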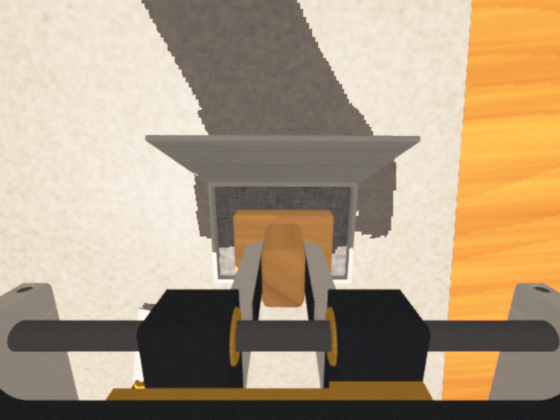

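The stamp outline matches the model in both views to about 1–2 px, and the pose is steady and level. Handing in.

```bash
python3 - <<'E'
from bench import ticket
from plan import show
show(); print(ticket.finish_job()); show()
E
```

```text
t 19.95 p [0.585  0.2738 0.0925] yaw 175.15 z [-0.002  0.    -1.   ] F [-0.4  0.6 -2.3] w 0.0239 q [-29.  34.   2.  95.  -2.  51.  59.]
the job is handed in; nothing more can be done
None
the job is handed in; nothing more can be done
```

I handed the job in at about 20 s with the stamp held over the open ink pad. The hand-in reports no verdict, so the end state below comes from my own last checks.

**What I did:**
- **Lid:** I slid the palette knife's blade under the lip, lifted it along its arc and pushed it past upright.
- **Knife:** I laid it on the desk at about (0.78, 0.10), its blade tip roughly 7 cm from the tin, and let go.
- **Stamp:** I gripped it across the 24 mm side of its grip and carried it with its face about 17–19 cm up, over the pencil block. I then lowered it over the pad.

**Last checks:**
- **Lid:** it stayed leaning back in every later picture. I estimate about 1.8 rad or a little more, worked out from the knife tip; I did not measure the final angle.
- **Stamp position:** its centre is within about 2 mm of the pad's centre, and its long side is about 0.1° off the pad's by the arm's pose. Both rest on camera fits good to 1–2 mm.
- **Stamp height and tilt:** its face is about 10 mm above the pad and its tilt is about 0.002 rad.
- **Stillness:** the arm moved about 0.2 mm over the last 0.25 s.
- **Bystanders:** the jar, dish and tape showed no visible movement in the last wide pictures. I did not measure them.

**Disagreements:**
- **Tin's facing:** the task says the tin's front faces the robot's right (world -y). All three cameras showed the lip facing away from the robot (world +x), with the hinge on the robot's side. I went by the pictures, and the lid opened that way.
- **Desk contact:** the fingertips pressed on the desk with about 32 N while gripping the knife, under the 40 N limit.
- **Stamp outline:** one corner of the stamp base sat about 2 px off my prediction in both side views, which I put down to its rounded corners.

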